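# Refill the sole-stud jar through the swing funnel and cover it

### The job

Refill the stud jar: swing the funnel fully over the jar, then empty every scoop that holds red studs through the funnel until all the studs are in the jar, setting each scoop back down level on the bench. Then swing the funnel well aside (about a quarter turn from the jar, at least 55 degrees) and set the blue cover on the jar so that it sits seated and level. Leave the tin, the hammer and the sole where they are.

Things in the scene. Friction and masses are not known exactly. Their poses are not given: they have to be found in the camera images.
- stand: Green filling stand fixed to the bench: round base plate of 55 mm radius, 12 mm thick, with a steel post (20 mm dia, top 190 mm above the bench) standing 170 mm from the jar's axis along the stand's +x. Origin: underside of the base plate on the jar's axis; z up.
- jar_rim (a point): Centre of the mouth of the clear narrow jar with a blue band, fixed upright on the stand: rim 125 mm above the bench, inner diameter 66 mm, wall 4 mm, inside depth 108 mm. z up.
- funnel (a joint): Swing angle (rad) of the yellow funnel on its steel arm about the stand's post: 0 = funnel square over the jar, against a stop; grows to 1.7 (end stop) as it swings aside, clockwise seen from above (towards the robot's left, +y). It turns in a level plane, moves with little force (about 0.12 N m) and stays where it is left.
- funnel_hinge (a point): Point on the swing axis (post's axis) at the height of the arm, 155 mm above the bench; level distance to the funnel's axis 170 mm.
- funnel_mouth (a point): Centre of the yellow funnel's wide mouth: rim 203 mm above the bench, outer radius 82 mm, cone 4 mm thick narrowing over 50 mm of height to a spout of 60 mm inner diameter that ends 133 mm above the bench, 8 mm over the jar's rim. The mouth is unobstructed.
- funnel_pin (a point): Grip point of the red upright round pin (16 mm dia) on the funnel's arm, by which the funnel is swung: 55 mm from the swing axis, between post and funnel. The pin rises from the arm's top (161 mm above the bench) to 220 mm; this point is at 195 mm. Closed fingers can push it from either side, or it can be pinched from above.
- cover: Loose blue jar cover, 90 g: a disc of 92 mm dia, 7 mm thick, with a plug of 56 mm dia, 8 mm deep below it and a white round knob of 24 mm dia above it that rises from 15 to 48 mm over the origin. Origin: centre of the plug's underside (it stands on this on the bench); z up. Seated on the jar, the disc rests on the rim with the plug inside, so the origin is 8 mm below the rim.
- scoop1: Black plastic scoop 1, 100 g, open at the front. Origin: under the tray; +x to the pouring lip, -x to the handle. Tray inside 62 mm wide, x -51 to 52 mm; walls 42 mm high; floor 4 mm thick, its last 40 mm ramps up 12 degrees to the lip (12 mm high). Wood handle bar 20 mm wide, 22 tall, x -54 to -134 mm, middle 33 mm high: pinch it across at x -87 mm, firmly (a loaded tray weighs 0.1 N m on it).
- scoop2: Black plastic scoop 2, 100 g, open at the front. Origin: under the tray; +x to the pouring lip, -x to the handle. Tray inside 62 mm wide, x -51 to 52 mm; walls 42 mm high; floor 4 mm thick, its last 40 mm ramps up 12 degrees to the lip (12 mm high). Wood handle bar 20 mm wide, 22 tall, x -54 to -134 mm, middle 33 mm high: pinch it across at x -87 mm, firmly (a loaded tray weighs 0.1 N m on it).
- scoop3: Black plastic scoop 3, 100 g, open at the front. Origin: under the tray; +x to the pouring lip, -x to the handle. Tray inside 62 mm wide, x -51 to 52 mm; walls 42 mm high; floor 4 mm thick, its last 40 mm ramps up 12 degrees to the lip (12 mm high). Wood handle bar 20 mm wide, 22 tall, x -54 to -134 mm, middle 33 mm high: pinch it across at x -87 mm, firmly (a loaded tray weighs 0.1 N m on it).
- stud1: Red chunky sole stud, a blunt cone 26 mm dia at its foot, 19 mm at its top, 22 mm tall, 14 g; it may be absent. Origin: centre of its foot; z to its top. Starts in scoop 1. Slides off the scoop when that is tipped nose down by about 50 to 70 degrees.
- stud2: Red chunky sole stud, a blunt cone 26 mm dia at its foot, 19 mm at its top, 22 mm tall, 14 g; it may be absent. Origin: centre of its foot; z to its top. Starts in scoop 1. Slides off the scoop when that is tipped nose down by about 50 to 70 degrees.
- stud3: Red chunky sole stud, a blunt cone 26 mm dia at its foot, 19 mm at its top, 22 mm tall, 14 g; it may be absent. Origin: centre of its foot; z to its top. Starts in scoop 1. Slides off the scoop when that is tipped nose down by about 50 to 70 degrees.
- stud4: Red chunky sole stud, a blunt cone 26 mm dia at its foot, 19 mm at its top, 22 mm tall, 14 g; it may be absent. Origin: centre of its foot; z to its top. Starts in scoop 2. Slides off the scoop when that is tipped nose down by about 50 to 70 degrees.
- stud5: Red chunky sole stud, a blunt cone 26 mm dia at its foot, 19 mm at its top, 22 mm tall, 14 g; it may be absent. Origin: centre of its foot; z to its top. Starts in scoop 2. Slides off the scoop when that is tipped nose down by about 50 to 70 degrees.
- stud6: Red chunky sole stud, a blunt cone 26 mm dia at its foot, 19 mm at its top, 22 mm tall, 14 g; it may be absent. Origin: centre of its foot; z to its top. Starts in scoop 2. Slides off the scoop when that is tipped nose down by about 50 to 70 degrees.
- stud7: Red chunky sole stud, a blunt cone 26 mm dia at its foot, 19 mm at its top, 22 mm tall, 14 g; it may be absent. Origin: centre of its foot; z to its top. Starts in scoop 3. Slides off the scoop when that is tipped nose down by about 50 to 70 degrees.
- stud8: Red chunky sole stud, a blunt cone 26 mm dia at its foot, 19 mm at its top, 22 mm tall, 14 g; it may be absent. Origin: centre of its foot; z to its top. Starts in scoop 3. Slides off the scoop when that is tipped nose down by about 50 to 70 degrees.
- stud9: Red chunky sole stud, a blunt cone 26 mm dia at its foot, 19 mm at its top, 22 mm tall, 14 g; it may be absent. Origin: centre of its foot; z to its top. Starts in scoop 3. Slides off the scoop when that is tipped nose down by about 50 to 70 degrees.
- tin: Bystander: round brass-coloured polish tin, 76 mm dia, 50 mm tall; origin at its underside.
- hammer: Bystander: cobbler's hammer lying on the bench, 260 mm long.
- sole: Bystander: black rubber boot sole with heel lying on the bench, 230 mm long, 90 mm wide, 32 mm high at the heel.
Not all that is in view belongs to the job. Leave any green or orange look-alike of the scoop1 alone.

How it is judged:
On the way, in this order (a step that is already met when the one before it is completed fails the run):
1. the funnel is swung fully over the jar (value of joint funnel below 0.08 rad), for 0.3 s.
2. all studs are in the jar, with the funnel still over it (horizontal distance between each of stud1, stud2, stud3, stud4, stud5, stud6, stud7, stud8, stud9 and jar_rim below 0.036 m and z of each of stud1, stud2, stud3, stud4, stud5, stud6, stud7, stud8, stud9 in the frame of jar_rim below -0.002 m and value of joint funnel below 0.2 rad), for 0.3 s.
3. the funnel is swung well aside (value of joint funnel above 0.9 rad), for 0.2 s.
4. the cover sits seated and level on the jar (horizontal distance between cover and jar_rim below 0.008 m and z of cover in the frame of jar_rim between -0.012 and -0.004 m and angle between cover's own z axis and vertical below 0.06 rad), for 0.3 s.
At the end, for the whole second after the job is handed in: All studs present are in the jar below its rim; the cover is seated on the rim (within 8 mm of its axis, 4 mm of its height, 0.06 rad of level) and at rest; the funnel is more than 0.9 rad aside; each scoop stands on the bench, within 8 mm of it and 0.12 rad of level (all of step 4 and horizontal distance between each of stud1, stud2, stud3, stud4, stud5, stud6, stud7, stud8, stud9 and jar_rim below 0.036 m and z of each of stud1, stud2, stud3, stud4, stud5, stud6, stud7, stud8, stud9 in the frame of jar_rim below -0.002 m and height (world z) of each of scoop1, scoop2, scoop3 below 0.008 m and angle between each of scoop1, scoop2, scoop3's own z axis and vertical below 0.12 rad and value of joint funnel above 0.9 rad and linear speed of cover below 0.02 m/s); the robot touches nothing.
It fails at once if the tin is pushed more than 30 mm from its place (distance of tin from where it was at the start of the episode above 0.03 m).
It fails at once if the hammer is pushed more than 30 mm from its place (distance of hammer from where it was at the start of the episode above 0.03 m).
It fails at once if the sole is pushed more than 30 mm from its place (distance of sole from where it was at the start of the episode above 0.03 m).
Of stud1, stud2, stud3, stud4, stud5, stud6, stud7, stud8, stud9 only 4 to 8 are there at a start; the rules pass over those that are not, and their reading is None.
At some moment in a run one of cover, scoop1, scoop2, scoop3 may be knocked a few centimetres aside while the robot is not near it.
It also fails if it takes over 210 s, if anything falls off the work surface, if the arm or the gripper's body presses on something with over 40 N, if the wrist force passes 120 N, or if a joint passes its speed limit or range.

### The arm

A 6-joint arm with a two-finger parallel gripper is mounted at the origin on the work surface. World frame = base frame: x ahead of the robot, y to its left, z up, the work surface at z = 0. Lengths are in m, angles in rad, forces in N, time in s.
With the tool pointing down it reaches from about 0.35 to 0.925 m from the base axis. Payload 6.4 kg.
Tool frame: the origin (TCP) lies between the finger pads; the fingertips stand 22 mm ahead of it and the grasp point (between the pads) lies 3 mm ahead of it; z points along the fingers, y is the line along which they close (so a half turn about z gives the same grasp; the last joint's range is limited). The gripper opens to 85 mm and grips with 20 to 120 N. Pads are 22 mm wide; open, the fingers measure 114 mm over their backs; the gripper's body (76 mm by 85 mm) begins 54 mm behind the grasp point. The pads swing forward as they close: fully open they stand 13 mm farther back than shut.
Start: joints at [-1.484, 0.245, 1.558, -0, 1.339, -0.174], TCP at [0.168, -0.628, 0.253] pointing down, gripper open.
Joint ranges: [-3.13, 3.13], [-1.02, 2.26], [0.13, 2.54], [-0.95, 4.09], [0.21, 2.88], [-2.74, 2.74]. Speed limits (rad/s): [2.57, 2.57, 3.14, 3.14, 3.14, 3.14].

### API

Orientations are given as a unit quaternion [w, x, y, z].
In Python, from station import ctrl gives the robot as it stands.
- The arm moves only by the tool drive_tool, never from a script. Its argument "moves" is a list of rows, each a list of 3 entries, a list of its own where there are three numbers: the opening, from 0 (shut) to 1 (fully open), then the shift along the world's x, y, z in mm, then the turn about the world's z in rad. A call has exactly 8 rows; each row is the pose to reach, as a shift and turn from the pose commanded when the call began; what a row does not reach only later rows make up. A row lasts 1/8 s, in which the tool goes at most 62.5 mm and 10.7 degrees, less where a joint would pass 70% of its speed; a pose out of reach is approached as far as the arm can. A call with a gripper value outside its range is refused whole. The fingers move at their own pace and stop on an object; "force" is the grip in N (left out, the last holds). Time passes only in rows, so rows that repeat a pose let the fingers close, or fill a call up. It gives the time, the measured TCP pose, the force, the opening and the grip force at its end, in the units of the state.
- ctrl.get_obs(): the state, without advancing time (a new reading comes with each control period).
- ctrl.snapshot(name): name is "scene" or "top"; returns a dict with "pixels" (480x640x3 uint8, blue, green, red), "depth" (480x640 float32, m along the optical axis (not along the pixel's ray), 0 where there is no reading), "K" (3x3 intrinsics, pixels), "R" (3x3) and "t" (3): a world point X has camera coordinates R X + t. Camera axes: x right, y down, z forward; pixel columns grow to the right and rows downward; lengths in m; the calibration is good to about 2 mm. A picture is of the moment at which its call begins.
- ctrl.sign_off(): hands the job in; it is judged then, once.
The state is a dict: "time_s": time; "joint_positions": joint angles; "qd": joint speeds; "tau": joint torques, N m; "position": TCP position; "ee_rot": TCP orientation; "wrist_force": force on the tool from outside, world axes, zero at the start; "wrist_torque": the same for the moment, N m; "grip_width": finger opening in m; "gripper_force": force on a finger pad.
Only numpy, scipy, OpenCV 4.12 (cv2) and the standard library are available. Lean on these libraries where they do the work, as an engineer would, in place of code of your own. Each camera call takes 0.05 s, during which the arm holds its last target. There are 200 camera calls.

## Working session

There is one attempt and no reset: what is moved stays moved. The work goes in short steps, Python scripts to look and compute and a tool call to move; the robot and the scene stay as the last step left them, time stands still between calls to the robot, and variables do not carry over. Pictures are saved under pics/ and viewed, at most 16 in all, crops included, and the job is handed in when it is done.

Besides the shell and the picture viewer there is one more tool, called after "Request:" as name(argument=value, ...) on one line, values as JSON. drive_tool: Moves the arm, as the interface text tells. Its arguments: {"type":"object","properties":{"moves":{"type":"array","items":{"type":"array"}},"force":{"type":"number"}},"required":["moves"]}

```bash
ls; mkdir -p pics; cat > h.py <<'E'
import numpy as np, cv2
from station import ctrl
def snap(n,f=None):
    s=ctrl.snapshot(n)
    if f: cv2.imwrite(f'pics/{f}.png',s['pixels'])
    return s
def cloud(s):
    d=s['depth'];v,u=np.indices(d.shape);K=s['K']
    c=np.stack([(u-K[0,2])*d/K[0,0],(v-K[1,2])*d/K[1,1],d],-1)
    return (c-s['t'])@s['R']   # R^T (c-t)
def ray(s,u,v,z):
    r=s['R'].T@np.array([(u-s['K'][0,2])/s['K'][0,0],(v-s['K'][1,2])/s['K'][1,1],1]);o=-s['R'].T@s['t']
    return o+r*(z-o[2])/r[2]
E
python3 - <<'E'
from h import *
for n in('top','scene'):
    s=snap(n,n+'0'); print(n,s['K'].tolist(),(-s['R'].T@s['t']).round(3),s['R'].round(2).tolist())
print(ctrl.get_obs())
E
```

```text
pics
top [[517.9840178457599, 0.0, 319.72320728985045], [0.0, 517.9840178457599, 238.26879477782512], [0.0, 0.0, 1.0]] [ 0.321 -0.106  1.475] [[-0.01, -1.0, -0.01], [-0.99, 0.01, -0.15], [0.15, 0.01, -0.99]]
scene [[536.5920485961437, 0.0, 318.1282417230153], [0.0, 536.5920485961437, 228.20486769531823], [0.0, 0.0, 1.0]] [ 1.455 -0.568  1.236] [[0.44, 0.9, 0.0], [0.64, -0.31, -0.7], [-0.62, 0.31, -0.72]]
{'time_s': 0.1, 'joint_positions': array([-1.48409209e+00,  2.45742426e-01,  1.55891502e+00,  2.34625992e-05,
        1.33869232e+00, -1.74069350e-01]), 'qd': array([-0.00045884, -0.00242486, -0.00134123,  0.00101385, -0.00202937,
       -0.00020581]), 'tau': array([-8.40065986e-04, -4.30672145e+01, -3.27129900e+01, -1.39055078e-04,
        2.80589447e-03,  8.42283384e-06]), 'position': array([ 0.16757713, -0.62754112,  0.25227932]), 'ee_rot': array([-8.77220531e-04,  9.91511647e-01,  1.30014927e-01,  4.97688709e-05]), 'wrist_force': array([-0.83342025,  0.31825957,  0.91772237]), 'wrist_torque': array([0.00943734, 0.0133171 , 0.0126259 ]), 'gripper_force': 0.0, 'grip_width': 0.08531648788954366}
```

View pics/top0.png

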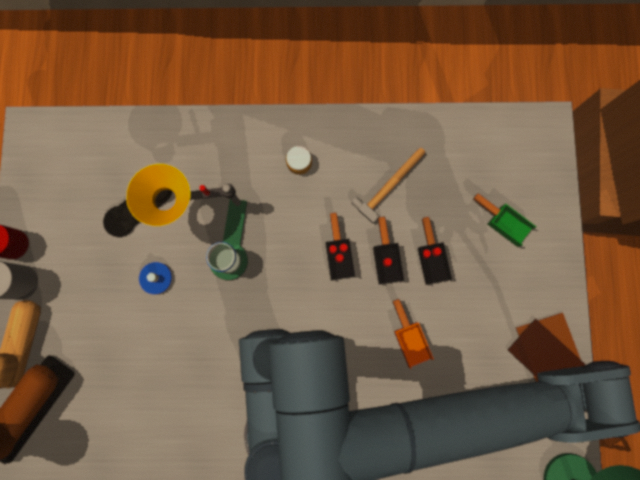

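View pics/scene0.png

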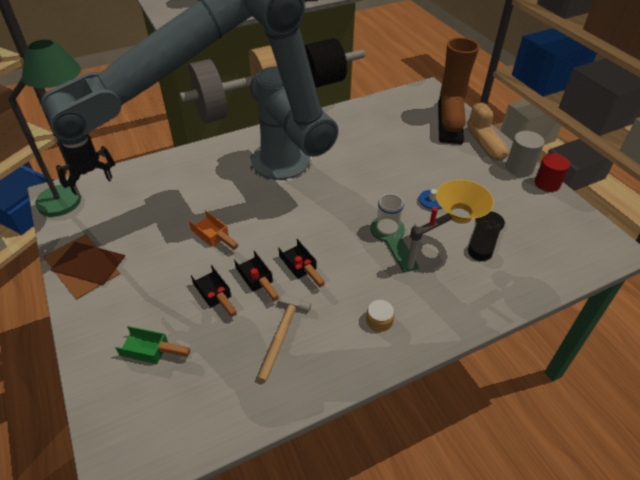

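```bash
cat > m.py <<'E'
from h import *
def measure(s):
    im=s['pixels'];P=cloud(s);hsv=cv2.cvtColor(im,cv2.COLOR_BGR2HSV);H,S,V=[hsv[...,i].astype(int) for i in range(3)]
    Z=P[...,2]; out={}
    def comps(m,lo,name,z0=None):
        n,l,st,c=cv2.connectedComponentsWithStats(m.astype(np.uint8))
        for i in range(1,n):
            if st[i,4]>=lo:
                Q=P[l==i]; Q=Q[Q[:,2]>-.01]
                zt=np.percentile(Q[:,2],90); (cx,cy),(w,h),a=cv2.minAreaRect(Q[:,:2].astype(np.float32)*1000)
                d=Q[:,:2]-Q[:,:2].mean(0);ev=np.linalg.svd(d,full_matrices=False)[2][0]
                print(name,'px',c[i].round(),'n',st[i,4],'mean',Q.mean(0).round(4),'z90',zt.round(3),'rect',round(cx),round(cy),round(w),round(h),round(a),'ax',round(np.arctan2(ev[1],ev[0]),3))
    bench=(abs(P[...,0]-.45)<.4)&(abs(P[...,1])<.8)
    comps(bench&(H<18)&(S>90)&(V>50)&(Z>.02)&(Z<.08),25,'wood/red')
    comps(bench&(V<45)&(Z>-.005)&(Z<.06)&(S<120),60,'black')
    comps(bench&((H<6)|(H>174))&(S>150)&(V>70)&(Z>.0),3,'red')
    comps(bench&(H>20)&(H<32)&(S>150)&(V>90)&(Z>.1),50,'funnel')
    comps(bench&(H>105)&(H<125)&(S>120)&(Z>.0),20,'blue')
    comps(bench&(H>60)&(H<95)&(S>80)&(Z>-.01),20,'green')
    comps(bench&(Z>.115)&(Z<.135)&(P[...,0]<.5),10,'z125')
    comps(bench&(Z>.18)&(Z<.20)&(P[...,1]>0),8,'z190')
if __name__=='__main__': measure(snap('top'))
E
python3 m.py
```

```text
wood/red px [396. 177.] n 488 mean [ 0.7144 -0.3171  0.0246] z90 0.028 rect 712 -315 24 233 47 ax 2.383
wood/red px [299. 168.] n 99 mean [ 0.7389 -0.0367  0.0351] z90 0.044 rect 746 -37 36 73 6 ax 1.65
wood/red px [486. 204.] n 237 mean [ 0.629  -0.5631  0.0411] z90 0.047 rect 630 -565 77 22 52 ax -2.26
wood/red px [335. 227.] n 205 mean [ 0.5671 -0.1371  0.043 ] z90 0.047 rect 567 -137 80 20 8 ax -3.009
wood/red px [383. 231.] n 219 mean [ 0.5545 -0.2724  0.0423] z90 0.047 rect 557 -273 85 21 7 ax -3.008
wood/red px [428. 231.] n 234 mean [ 0.553  -0.3976  0.0416] z90 0.047 rect 554 -399 81 24 9 ax -2.96
wood/red px [343. 247.] n 39 mean [ 0.5112 -0.1604  0.0262] z90 0.031 rect 512 -161 18 18 31 ax 2.891
wood/red px [332. 249.] n 41 mean [ 0.506  -0.1301  0.026 ] z90 0.03 rect 506 -130 17 18 5 ax 2.621
wood/red px [437. 251.] n 41 mean [ 0.4985 -0.4241  0.0257] z90 0.028 rect 498 -424 19 18 60 ax -2.534
wood/red px [426. 253.] n 41 mean [ 0.4925 -0.3934  0.0261] z90 0.03 rect 493 -394 17 17 90 ax -2.392
wood/red px [339. 258.] n 40 mean [ 0.4819 -0.1493  0.0256] z90 0.029 rect 483 
[... 2251 characters left out ...]
572 -636 102 68 50 ax -2.183
green px [225. 275.] n 105 mean [0.4366 0.1735 0.0172] z90 0.017 rect 437 175 71 19 82 ax -1.761
green px [620. 468.] n 38 mean [ 0.051  -0.6261  0.5064] z90 0.51 rect 51 -627 30 3 90 ax -1.561
z125 px [220. 261.] n 140 mean [0.4647 0.1662 0.1222] z90 0.127 rect 468 166 77 61 89 ax -1.568
z125 px [  6. 278.] n 385 mean [0.4216 0.7259 0.1272] z90 0.132 rect 423 727 95 38 6 ax -3.055
z190 px [155. 193.] n 1310 mean [0.6323 0.3223 0.1907] z90 0.198 rect 624 313 157 157 64 ax -0.926
z190 px [226. 188.] n 52 mean [0.6441 0.1424 0.1884] z90 0.193 rect 645 143 18 18 29 ax -2.221
z190 px [206. 192.] n 16 mean [0.6342 0.1939 0.1911] z90 0.198 rect 635 194 6 14 50 ax 2.389
```

Request:
drive_tool(moves=[[0.6, [30, 50, 20], 0.1], [0.6, [60, 102, 47], 0.2], [0.6, [90, 155, 47], 0.3], [0.6, [120, 207, 47], 0.4], [0.6, [150, 260, 47], 0.5], [0.6, [180, 312, 47], 0.6], [0.6, [208, 362, 47], 0.7], [0.6, [234, 412, 47], 0.75]], force=60)

```text
time_s: 1.15
position: [0.4021, -0.2142, 0.3002]
ee_rot: [0.0, 0.875, 0.485, 0.0]
wrist_force: [0.4, -0.5, 0.2]
grip_width: 0.0513
gripper_force: 0.0
```

Request:
drive_tool(moves=[[0.6, [30, 53, 0], 0.1], [0.6, [60, 106, 0], 0.2], [0.6, [90, 159, 0], 0.3], [0.6, [120, 212, 0], 0.4], [0.6, [150, 265, 0], 0.5], [0.6, [180, 318, 0], 0.6], [0.6, [208, 366, 0], 0.7], [0.6, [234, 412, 0], 0.716]])

```text
time_s: 2.15
position: [0.6362, 0.1979, 0.2998]
ee_rot: [-0.0, 0.649, 0.761, -0.0]
wrist_force: [-0.4, -0.6, 0.8]
grip_width: 0.0512
gripper_force: 0.0
```

```bash
python3 - <<'E'
from h import *
s=snap('scene','s1');P=cloud(s);im=s['pixels'];hsv=cv2.cvtColor(im,cv2.COLOR_BGR2HSV)
o=ctrl.get_obs();print(o['position'],o['ee_rot'],o['joint_positions'])
H,S=hsv[...,0].astype(int),hsv[...,1]
m=((H<6)|(H>174))&(S>150)&(P[...,2]>.165)&(P[...,2]<.225)&(P[...,1]>0)&(P[...,1]<.4)
Q=P[m];print(len(Q),Q.mean(0),Q.min(0),Q.max(0))
E
```

```text
[0.63743034 0.20246198 0.29888565] [-0.00097374  0.6479652   0.76166829  0.00125388] [ 0.13728038  0.25523584  1.46222913  0.00315692  1.42355405 -0.02415628]
77 [0.64392837 0.19060405 0.19440903] [0.63318696 0.18407684 0.16536728] [0.65062804 0.20148262 0.21937945]
```

Request:
drive_tool(moves=[[0.6, [2, 0, 0], 0], [0.6, [2, 0, -35], 0], [0.6, [2, 0, -70], 0], [0.6, [2, 0, -100], 0], [0.6, [2, 0, -100], 0], [0.1, [2, 0, -100], 0], [0.0, [2, 0, -100], 0], [0.0, [2, 0, -100], 0]])

```text
time_s: 3.2
position: [0.6388, 0.1958, 0.2028]
ee_rot: [0.001, 0.65, 0.76, 0.001]
wrist_force: [-0.6, -1.2, 5.8]
grip_width: 0.0146
gripper_force: 58.5
```

Request:
drive_tool(moves=[[0.0, [-9, -2, 0], 0.166], [0.0, [-17, -5, 0], 0.34], [0.0, [-25, -10, 0], 0.51], [0.0, [-32, -17, 0], 0.69], [0.0, [-38, -24, 0], 0.86], [0.0, [-43, -32, 0], 1.03], [0.0, [-46, -41, 0], 1.2], [0.0, [-47, -47, 0], 1.33]])

```text
time_s: 4.2
position: [0.5918, 0.1499, 0.2028]
ee_rot: [0.002, 0.04, 0.999, 0.002]
wrist_force: [5.3, 21.5, 2.5]
grip_width: 0.0146
gripper_force: 59.8
```

```bash
python3 - <<'E'
from h import *
s=snap('top');P=cloud(s);im=s['pixels'];hsv=cv2.cvtColor(im,cv2.COLOR_BGR2HSV)
o=ctrl.get_obs();print(o['position'],o['wrist_force'],o['wrist_torque'])
H,S=hsv[...,0].astype(int),hsv[...,1]
m=(H>18)&(H<34)&(S>140)&(P[...,2]>.192)&(P[...,2]<.212)&(P[...,1]>0)
cv2.imwrite('pics/t1.png',cv2.resize(im[120:330,80:360],None,fx=2.5,fy=2.5))
Q=P[m][:,:2]
c,res,_,_=np.linalg.lstsq(np.c_[2*Q,np.ones(len(Q))],(Q**2).sum(1),rcond=None);print(len(Q),c[:2],np.sqrt(c[2]+c[:2]@c[:2]),Q.min(0),Q.max(0))
E
```

```text
[0.59185632 0.15009165 0.20280591] [0.89407947 5.07419181 4.61278629] [ 0.7311405   0.04785493 -0.28436654]
338 [0.47604979 0.16294976] 0.07144827904171298 [0.39882436 0.0862856 ] [0.54640936 0.15153928]
```

View pics/t1.png

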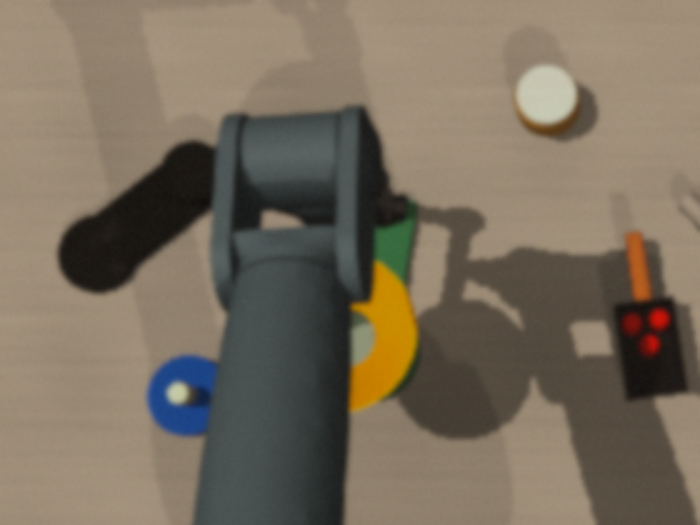

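Request:
drive_tool(moves=[[0.0, [0, -3, 0], 0.0], [0.0, [0, -4, 0], 0.0], [0.6, [0, -3, 0], 0.0], [0.6, [0, -3, 0], 0], [0.6, [0, -3, 45], 0], [0.6, [0, -3, 95], 0], [0.6, [-5, -50, 95], 0.05], [0.6, [-10, -110, 95], 0.1]])

```text
time_s: 5.25
position: [0.5806, 0.0382, 0.2963]
ee_rot: [0.001, -0.009, 1.0, -0.0]
wrist_force: [1.3, -1.3, -0.5]
grip_width: 0.0513
gripper_force: 0.0
```

Request:
drive_tool(moves=[[0.6, [-6, -60, 0], 0.05], [0.6, [-12, -120, 0], 0.1], [0.6, [-20, -180, 0], 0.115], [0.6, [-28, -240, 0], 0.115], [0.6, [-32, -290, 0], 0.115], [0.6, [-32, -314, 0], 0.115], [0.6, [-32, -314, 0], 0.115], [0.6, [-32, -314, 0], 0.115]])

```text
time_s: 6.25
position: [0.5488, -0.2738, 0.2951]
ee_rot: [-0.0, -0.066, 0.998, 0.0]
wrist_force: [0.6, 0.2, 0.3]
grip_width: 0.0512
gripper_force: 0.0
```

```bash
python3 - <<'E'
from h import *
s=snap('top');P=cloud(s);im=s['pixels'];hsv=cv2.cvtColor(im,cv2.COLOR_BGR2HSV)
o=ctrl.get_obs();print(o['position'],o['ee_rot'])
H,S=hsv[...,0].astype(int),hsv[...,1]
def fit(Q):
    c=np.linalg.lstsq(np.c_[2*Q,np.ones(len(Q))],(Q**2).sum(1),rcond=None)[0];return c[:2],np.sqrt(c[2]+c[:2]@c[:2])
m=(H>18)&(H<34)&(S>140)&(P[...,1]>0)&(P[...,0]<.62)&(P[...,0]>.3)&(P[...,2]>.1)
cn=max(cv2.findContours(m.astype(np.uint8),0,1)[0],key=len)[:,0]
h=cv2.convexHull(cn)[:,0];Q=np.array([ray(s,u,v,.203)[:2] for u,v in h]);print('funnel',fit(Q))
m2=((H<6)|(H>174))&(S>150)&(P[...,2]>.19)&(P[...,1]>0)&(P[...,1]<.3);print('pin',P[m2].mean(0))
m3=(P[...,2]>.18)&(P[...,2]<.2)&(abs(P[...,0]-.645)<.02)&(abs(P[...,1]-.142)<.02);print('post',P[m3].mean(0))
cv2.imwrite('pics/t2.png',im)
E
```

```text
[ 0.54891318 -0.27355911  0.29523352] [-4.89615254e-05 -6.59292504e-02  9.97824265e-01  2.60274168e-04]
funnel (array([0.47735823, 0.16716247]), np.float64(0.0810807378083303))
pin [0.58893353 0.14839063 0.21302644]
post [0.64366847 0.14239263 0.18889171]
```

View pics/t2.png

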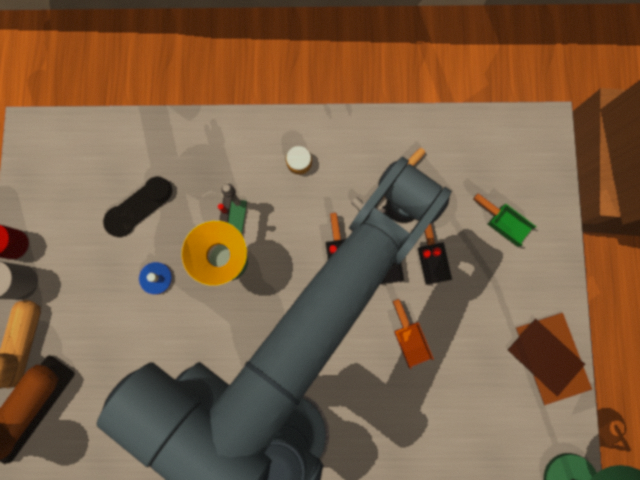

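```bash
python3 - <<'E'
from h import *
t=cv2.imread('pics/top0.png')[230:290,190:270];c=cv2.imread('pics/scene0.png')[180:240,350:430]
cv2.imwrite('pics/jar.png',np.hstack([cv2.resize(a,(400,300),interpolation=cv2.INTER_CUBIC) for a in(t,c)]))
T=snap('top');S=snap('scene')
for p in [(225,257),(222,257),(220,257)]: print(p,ray(T,*p,.125))
for p in [(391,204),(388,204)]: print(p,ray(S,*p,.125))
E
```

```text
(225, 257) [0.47434964 0.15335183 0.125     ]
(222, 257) [0.47440263 0.16124128 0.125     ]
(220, 257) [0.47443796 0.16650133 0.125     ]
(391, 204) [0.49116103 0.15609833 0.125     ]
(388, 204) [0.48717723 0.14794038 0.125     ]
```

View pics/jar.png

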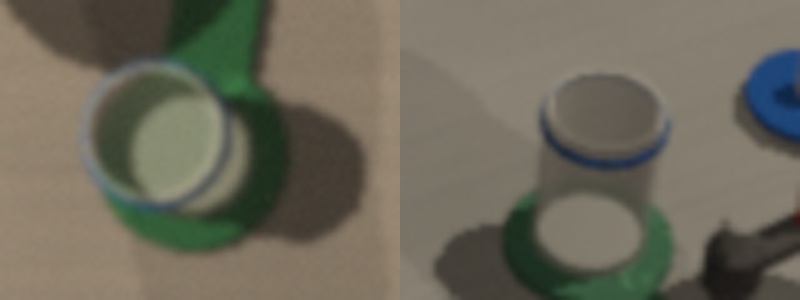

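Request:
drive_tool(moves=[[0.6, [1, 0, -45], 0], [0.6, [1, 0, -95], 0], [0.6, [1, 0, -145], 0], [0.6, [1, 0, -195], 0], [0.6, [1, 0, -240], 0], [0.6, [1, 0, -260], 0], [0.2, [1, 0, -260], 0], [0.0, [1, 0, -260], 0]], force=60)

```text
time_s: 7.4
position: [0.5511, -0.2758, 0.0376]
ee_rot: [0.001, -0.065, 0.998, -0.001]
wrist_force: [-0.0, -0.7, -1.0]
grip_width: 0.0192
gripper_force: 60.4
```

Request:
drive_tool(moves=[[0.0, [0, 0, 10], 0], [0.0, [0, 0, 40], 0], [0.0, [0, 0, 90], 0], [0.0, [0, 0, 140], 0], [0.0, [0, 0, 190], 0], [0.0, [0, 0, 240], 0], [0.0, [0, 0, 280], 0], [0.0, [0, 0, 297], 0]], force=100)

```text
time_s: 8.4
position: [0.5503, -0.2755, 0.3373]
ee_rot: [0.003, -0.065, 0.998, -0.002]
wrist_force: [0.0, -0.5, -1.8]
grip_width: 0.0184
gripper_force: 97.9
```

Request:
drive_tool(moves=[[0.0, [0, 20, 0], 0], [0.0, [-1, 60, 0], 0], [0.0, [-2, 110, 0], -0.03], [0.0, [-4, 165, 0], -0.06], [0.0, [-6, 220, 0], -0.09], [0.0, [-8, 275, 0], -0.12], [0.0, [-10, 330, 0], -0.13], [0.0, [-12, 385, 0], -0.13]])

```text
time_s: 9.4
position: [0.5356, 0.1127, 0.3295]
ee_rot: [-0.002, -0.0, 1.0, 0.0]
wrist_force: [0.7, -0.1, -1.7]
grip_width: 0.0182
gripper_force: 97.9
```

Request:
drive_tool(moves=[[0.0, [0, 30, 0], 0], [0.0, [0, 48, 0], 0], [0.0, [0, 56, 0], 0], [0.0, [0, 56, 0], 0], [0.0, [0, 56, 0], 0], [0.0, [0, 56, 0], 0], [0.0, [0, 56, 0], 0], [0.0, [0, 56, 0], 0]])

```text
time_s: 10.4
position: [0.5377, 0.1657, 0.3323]
ee_rot: [0.0, 0.0, 1.0, -0.0]
wrist_force: [-0.5, 0.0, -1.1]
grip_width: 0.0187
gripper_force: 98.0
```

```bash
python3 - <<'E'
from h import *
s=snap('scene','s2');cv2.imwrite('pics/s2c.png',cv2.resize(s['pixels'][40:300,300:560],None,fx=2,fy=2))
o=ctrl.get_obs();print(o['position'],o['ee_rot'],o['wrist_force'],o['wrist_torque'])
E
```

```text
[0.5376552  0.16579135 0.33233374] [ 3.47862860e-05  4.58176400e-05  9.99999998e-01 -7.20953158e-06] [-0.15153055 -0.62475723 -1.19642871] [ 0.01771825 -0.06575951  0.02229186]
```

View pics/s2c.png

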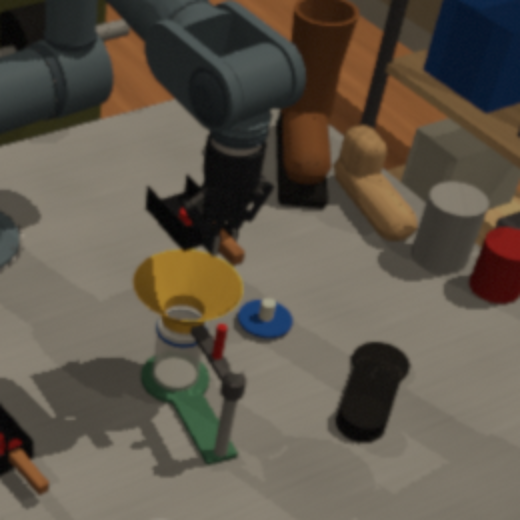

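Request:
drive_tool(moves=[[0.0, [0, 0, 0], 0], [0.0, [0, 0, 0], 0], [0.0, [0, 0, 0], 0], [0.0, [0, 0, 0], 0], [0.0, [0, 0, 0], 0], [0.0, [0, 0, 0], 0], [0.0, [0, 0, 0], 0], [0.0, [0, 0, 0], 0]], force=20)

```text
time_s: 11.45
position: [0.5376, 0.166, 0.3323]
ee_rot: [-0.0, -0.0, 1.0, -0.0]
wrist_force: [0.8, -0.4, -1.4]
grip_width: 0.0186
gripper_force: 98.0
```

```bash
cat > tilt.py <<'E'
from h import *
s=snap('scene');P=cloud(s);o=ctrl.get_obs();p=o['position'];q=o['ee_rot'];psi=2*np.arctan2(q[2],q[1])
# scoop points near the gripper, in the vertical plane of the lip direction
D=P-p; f=D[...,0]*np.cos(psi)+D[...,1]*np.sin(psi); l=-D[...,0]*np.sin(psi)+D[...,1]*np.cos(psi)
im=s['pixels'];hsv=cv2.cvtColor(im,cv2.COLOR_BGR2HSV)
m=(abs(l)<.045)&(abs(f)<.16)&(abs(D[...,2])<.16)&(P[...,2]>.06)
blk=m&(hsv[...,2]<50)&((D[...,2]<.03))&((f>.03)|(D[...,2]<-.03)); wood=m&(hsv[...,0]<16)&(hsv[...,0]>6)&(hsv[...,1]>110)&(D[...,2]<.06)
red=m&((hsv[...,0]<6)|(hsv[...,0]>174))&(hsv[...,1]>150)
for n,k in(('tray',blk),('wood',wood),('red',red)):
    if k.sum()>3: print(n,k.sum(),'f,z mean',(f[k].mean()*1e3).round(),(D[...,2][k].mean()*1e3).round(),'f',(np.percentile(f[k],[2,98])*1e3).round(),'z',(np.percentile(D[...,2][k],[2,98])*1e3).round())
print(p,psi,o['wrist_force'].round(2),o['wrist_torque'].round(3))
import sys
if len(sys.argv)>1:
    uv=s['K']@(s['R']@p+s['t']);u,v=(uv[:2]/uv[2]).astype(int);u0=max(u-130,0);v0=max(v-120,0)
    cv2.imwrite(f'pics/{sys.argv[1]}.png',cv2.resize(im[v0:v0+260,u0:u0+260],None,fx=2,fy=2))
E
python3 tilt.py a1
```

```text
tray 458 f,z mean 86.0 -19.0 f [ 31. 138.] z [-37.   2.]
wood 137 f,z mean -25.0 1.0 f [-47.   6.] z [-11.  14.]
red 104 f,z mean -4.0 -89.0 f [-65. 114.] z [-158.    1.]
[0.53761365 0.1659886  0.3322976 ] 3.141795632119466 [ 0.33 -0.5  -1.49] [-0.021 -0.059  0.   ]
```

Request:
drive_tool(moves=[[0.02, [0, 0, 0], 0], [0.04, [0, 0, 0], 0], [0.06, [0, 0, 0], 0], [0.08, [0, 0, 0], 0], [0.1, [0, 0, 0], 0], [0.12, [0, 0, 0], 0], [0.14, [0, 0, 0], 0], [0.15, [0, 0, 0], 0]], force=20)

```text
time_s: 12.5
position: [0.5376, 0.166, 0.3323]
ee_rot: [0.0, -0.0, 1.0, 0.0]
wrist_force: [0.5, -0.8, -1.0]
grip_width: 0.0186
gripper_force: 98.0
```

```bash
python3 tilt.py a2
```

```text
tray 464 f,z mean 86.0 -19.0 f [ 31. 138.] z [-36.   3.]
wood 142 f,z mean -24.0 0.0 f [-47.  11.] z [-13.  21.]
red 106 f,z mean -4.0 -89.0 f [-64. 113.] z [-157.    3.]
[0.53761814 0.16597417 0.33230201] 3.1418111121173777 [ 1.55  0.14 -1.36] [-0.002 -0.027 -0.016]
```

Request:
drive_tool(moves=[[0.16, [0, 0, 0], 0], [0.17, [0, 0, 0], 0], [0.18, [0, 0, 0], 0], [0.19, [0, 0, 0], 0], [0.2, [0, 0, 0], 0], [0.205, [0, 0, 0], 0], [0.21, [0, 0, 0], 0], [0.215, [0, 0, 0], 0]], force=20)

```text
time_s: 13.55
position: [0.5376, 0.166, 0.3323]
ee_rot: [0.0, -0.0, 1.0, 0.0]
wrist_force: [-0.8, -1.0, -1.8]
grip_width: 0.0184
gripper_force: 83.2
```

Force begins to fall; continue in fine steps.

Request:
drive_tool(moves=[[0.217, [0, 0, 0], 0], [0.219, [0, 0, 0], 0], [0.221, [0, 0, 0], 0], [0.223, [0, 0, 0], 0], [0.225, [0, 0, 0], 0], [0.225, [0, 0, 0], 0], [0.225, [0, 0, 0], 0], [0.225, [0, 0, 0], 0]], force=20)

```text
time_s: 14.55
position: [0.5376, 0.166, 0.3323]
ee_rot: [0.0, -0.0, 1.0, -0.0]
wrist_force: [-0.6, 0.7, -0.4]
grip_width: 0.0192
gripper_force: 40.1
```

```bash
python3 tilt.py a3
```

```text
tray 454 f,z mean 86.0 -19.0 f [ 31. 137.] z [-36.   3.]
wood 142 f,z mean -25.0 1.0 f [-47.   5.] z [-12.  24.]
red 101 f,z mean -7.0 -91.0 f [-65. 107.] z [-159.    2.]
[0.53762163 0.16598087 0.33230061] 3.1418011001720116 [ 0.45  1.18 -1.85] [ 0.019 -0.07  -0.002]
```

Request:
drive_tool(moves=[[0.226, [0, 0, 0], 0], [0.227, [0, 0, 0], 0], [0.228, [0, 0, 0], 0], [0.229, [0, 0, 0], 0], [0.23, [0, 0, 0], 0], [0.23, [0, 0, 0], 0], [0.23, [0, 0, 0], 0], [0.23, [0, 0, 0], 0]])

```text
time_s: 15.6
position: [0.5376, 0.166, 0.3323]
ee_rot: [-0.0, -0.0, 1.0, 0.0]
wrist_force: [-0.5, -0.2, -0.6]
grip_width: 0.0201
gripper_force: 18.3
```

```bash
python3 tilt.py a4
```

```text
tray 459 f,z mean 86.0 -18.0 f [ 31. 138.] z [-36.   3.]
wood 144 f,z mean -24.0 1.0 f [-48.  10.] z [-13.  23.]
red 103 f,z mean -5.0 -89.0 f [-64. 109.] z [-156.    3.]
[0.5376144  0.16595666 0.33229506] 3.1418056561853374 [-0.32  0.19 -0.95] [ 0.02  -0.068 -0.022]
```

Request:
drive_tool(moves=[[0.2305, [0, 0, 0], 0], [0.231, [0, 0, 0], 0], [0.2315, [0, 0, 0], 0], [0.232, [0, 0, 0], 0], [0.232, [0, 0, 0], 0], [0.232, [0, 0, 0], 0], [0.232, [0, 0, 0], 0], [0.232, [0, 0, 0], 0]])

```text
time_s: 16.65
position: [0.5376, 0.166, 0.3323]
ee_rot: [0.0, -0.0, 1.0, -0.0]
wrist_force: [-0.8, -0.1, -1.3]
grip_width: 0.0198
gripper_force: 9.5
```

```bash
python3 tilt.py a5
```

```text
tray 462 f,z mean 86.0 -18.0 f [ 31. 137.] z [-37.   3.]
wood 142 f,z mean -25.0 1.0 f [-48.   8.] z [-12.  19.]
red 102 f,z mean -4.0 -87.0 f [-64. 109.] z [-158.    4.]
[0.53762175 0.16594912 0.33232724] 3.1417724223510684 [-0.11  0.53 -1.78] [-0.007 -0.049 -0.029]
```

Request:
drive_tool(moves=[[0.2324, [0, 0, 0], 0], [0.2324, [0, 0, 0], 0], [0.2328, [0, 0, 0], 0], [0.2328, [0, 0, 0], 0], [0.2328, [0, 0, 0], 0], [0.2328, [0, 0, 0], 0], [0.2328, [0, 0, 0], 0], [0.2328, [0, 0, 0], 0]])

```text
time_s: 17.7
position: [0.5376, 0.166, 0.3323]
ee_rot: [-0.0, -0.0, 1.0, -0.0]
wrist_force: [0.8, -0.1, -0.3]
grip_width: 0.02
gripper_force: 6.4
```

```bash
python3 tilt.py a6
```

```text
tray 397 f,z mean 31.0 -62.0 f [-0. 87.] z [-113.  -32.]
wood 126 f,z mean -13.0 -3.0 f [-39.  83.] z [-154.   30.]
red 88 f,z mean -17.0 -137.0 f [-65.  89.] z [-160. -104.]
[0.53761379 0.16595415 0.33230897] 3.141807367430131 [-0.03 -0.2  -1.45] [ 0.013 -0.017 -0.005]
```

View pics/a6.png

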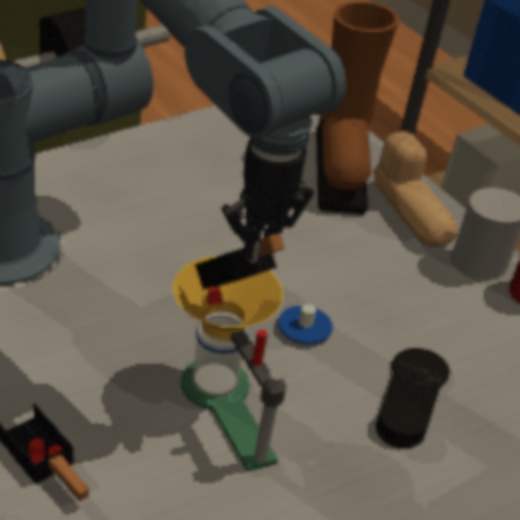

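Request:
drive_tool(moves=[[0.21, [0, 0, 0], 0], [0.2, [0, 0, 0], 0], [0.2, [0, 0, 0], 0], [0.2, [0, 0, 15], 0], [0.2, [0, 0, 45], 0], [0.2, [0, 0, 60], 0], [0.2, [0, 0, 60], 0], [0.2, [0, 0, 60], 0]], force=60)

```text
time_s: 18.75
position: [0.5373, 0.1659, 0.3912]
ee_rot: [-0.001, -0.0, 1.0, -0.0]
wrist_force: [-0.2, -0.3, -1.6]
grip_width: 0.0192
gripper_force: 58.5
```

```bash
cat > reds.py <<'E'
from h import *
for n in('scene','top'):
    s=snap(n);P=cloud(s);hsv=cv2.cvtColor(s['pixels'],cv2.COLOR_BGR2HSV);H=hsv[...,0]
    m=((H<7)|(H>172))&(hsv[...,1]>140)&(hsv[...,2]>50)&(P[...,1]<.3)
    k,l,st,c=cv2.connectedComponentsWithStats(m.astype(np.uint8))
    for i in range(1,k):
        if st[i,4]>8: print(n,c[i].round(),st[i,4],np.median(P[l==i],0).round(3))
E
python3 reds.py; python3 tilt.py a7
```

```text
scene [409. 210.] 82 [0.596 0.143 0.194]
scene [298. 262.] 83 [ 0.49  -0.157  0.02 ]
scene [307. 262.] 29 [ 0.506 -0.134  0.022]
scene [220. 289.] 38 [ 0.491 -0.399  0.021]
scene [211. 294.] 43 [ 0.496 -0.429  0.022]
top [222. 208.] 65 [0.588 0.146 0.208]
top [343. 248.] 68 [ 0.511 -0.161  0.023]
top [332. 249.] 62 [ 0.506 -0.129  0.024]
top [432. 252.] 173 [ 0.496 -0.414  0.02 ]
top [339. 258.] 68 [ 0.481 -0.149  0.022]
top [223. 260.] 10 [0.474 0.176 0.038]
tray 443 f,z mean 31.0 -62.0 f [-1. 90.] z [-113.  -31.]
wood 122 f,z mean -23.0 12.0 f [-41.  16.] z [-37.  29.]
[0.53724296 0.16592422 0.39096793] 3.1418057631693364 [ 0.95 -0.26 -0.84] [ 0.024 -0.039 -0.012]
```

View pics/a7.png

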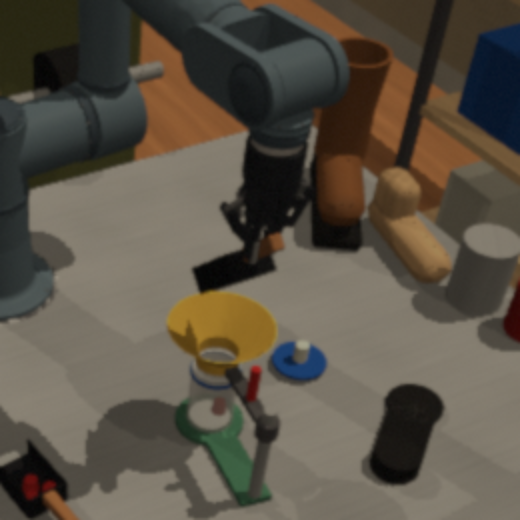

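Request:
drive_tool(moves=[[0.2, [-5, -30, 0], 0.0], [0.2, [-14, -85, 0], 0.03], [0.2, [-25, -140, 0], 0.06], [0.2, [-35, -195, 0], 0.09], [0.2, [-46, -250, 0], 0.12], [0.2, [-56, -305, 0], 0.131], [0.2, [-66, -360, 0], 0.131], [0.2, [-76, -415, 0], 0.131]])

```text
time_s: 19.9
position: [0.4608, -0.2506, 0.3917]
ee_rot: [-0.0, -0.065, 0.998, 0.0]
wrist_force: [0.4, 0.2, 0.1]
grip_width: 0.019
gripper_force: 58.8
```

Request:
drive_tool(moves=[[0.2, [-8, -40, -20], 0], [0.2, [-8, -40, -70], 0], [0.2, [-8, -40, -120], 0], [0.2, [-8, -40, -170], 0], [0.2, [-8, -40, -215], 0], [0.231, [-8, -40, -232], 0], [0.231, [-8, -40, -232], 0], [0.231, [-8, -40, -232], 0]])

```text
time_s: 20.9
position: [0.4547, -0.2901, 0.1625]
ee_rot: [0.001, -0.066, 0.998, -0.001]
wrist_force: [0.1, -0.3, -0.3]
grip_width: 0.0196
gripper_force: 14.9
```

```bash
python3 tilt.py a8
```

```text
tray 253 f,z mean 22.0 -55.0 f [-1. 81.] z [-98. -32.]
wood 109 f,z mean -16.0 8.0 f [-40.  73.] z [-76.  30.]
[ 0.45474198 -0.2901068   0.16268496] 3.2728288801263274 [ 0.3  -1.09 -1.42] [-0.04  -0.021 -0.02 ]
```

Request:
drive_tool(moves=[[0.231, [0, 0, -24], 0], [0.231, [23, 3, -33], 0], [0.231, [44, 6, -46], 0], [0.231, [61, 8, -62], 0], [0.231, [76, 10, -81], 0], [0.231, [88, 12, -103], 0], [0.231, [96, 13, -120], 0], [0.231, [98, 13, -125], 0]])

```text
time_s: 21.95
position: [0.5531, -0.2765, 0.0368]
ee_rot: [0.001, -0.066, 0.998, -0.001]
wrist_force: [0.3, 2.9, 4.9]
grip_width: 0.0199
gripper_force: 14.2
```

```bash
python3 tilt.py a9; python3 m.py | grep -E "black|wood" | grep -E " -[23][0-9][0-9] "
```

```text
wood 7 f,z mean -16.0 43.0 f [-18. -12.] z [30. 54.]
[ 0.55314233 -0.27651561  0.03670937] 3.2727330262017835 [0.99 1.44 0.59] [ 0.18  -0.106 -0.023]
wood/red px [403. 170.] n 366 mean [ 0.7344 -0.3363  0.0245] z90 0.029 rect 730 -332 24 185 47 ax 2.374
wood/red px [428. 232.] n 208 mean [ 0.5514 -0.3985  0.042 ] z90 0.047 rect 555 -398 79 21 10 ax -3.0
wood/red px [426. 253.] n 37 mean [ 0.493  -0.3939  0.0261] z90 0.029 rect 492 -394 18 17 46 ax 0.943
wood/red px [407. 327.] n 436 mean [ 0.2888 -0.3309  0.0399] z90 0.046 rect 277 -335 184 69 21 ax -2.735
black px [393. 272.] n 398 mean [ 0.4404 -0.3     0.0145] z90 0.033 rect 447 -290 67 68 7 ax 2.339
```

View pics/a9.png

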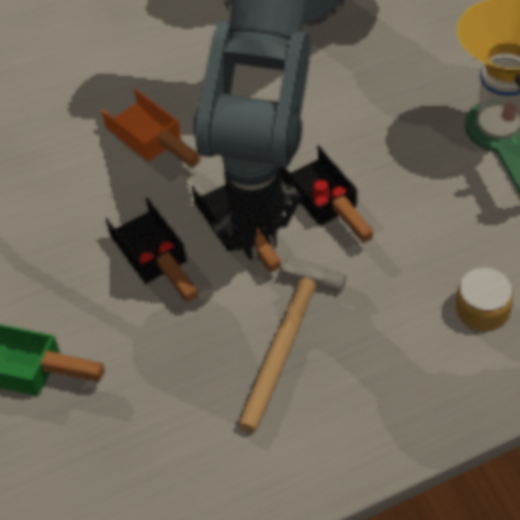

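Request:
drive_tool(moves=[[0.4, [0, 0, 0], 0], [0.6, [0, 0, 0], 0], [0.6, [0, 0, 40], 0], [0.6, [0, 20, 85], 0], [0.6, [3, 70, 85], 0], [0.6, [7, 120, 85], 0], [0.6, [7, 138, 85], 0], [0.6, [7, 138, 85], 0]], force=60)

```text
time_s: 23.05
position: [0.5585, -0.1375, 0.1204]
ee_rot: [-0.0, -0.066, 0.998, -0.0]
wrist_force: [0.3, -0.2, 0.4]
grip_width: 0.0512
gripper_force: 0.0
```

```bash
python3 - <<'E'
from h import *
s=snap('scene');P=cloud(s);hsv=cv2.cvtColor(s['pixels'],cv2.COLOR_BGR2HSV);H=hsv[...,0]
m=(H<18)&(H>6)&(hsv[...,1]>110)&(P[...,2]>.038)&(P[...,2]<.056)&(P[...,0]>.45)&(P[...,0]<.65)
k,l,st,c=cv2.connectedComponentsWithStats(m.astype(np.uint8))
for i in range(1,k):
    if st[i,4]>25:
        Q=P[l==i]; d=Q[:,:2]-Q[:,:2].mean(0); e=np.linalg.svd(d,full_matrices=False)[2][0]; print(c[i].round(),st[i,4],Q.mean(0).round(4),Q.min(0).round(3),Q.max(0).round(3),np.arctan(e[1]/e[0]).round(3))
print(ctrl.get_obs()['position'])
E
python3 reds.py
```

```text
[314. 274.] 129 [ 0.5707 -0.1427  0.0416] [ 0.53  -0.156  0.038] [ 0.611 -0.13   0.048] 0.123
[268. 287.] 143 [ 0.5585 -0.2797  0.0422] [ 0.514 -0.293  0.038] [ 0.599 -0.266  0.049] 0.121
[226. 303.] 148 [ 0.5582 -0.4031  0.0422] [ 0.514 -0.417  0.038] [ 0.599 -0.39   0.049] 0.164
[172. 347.] 165 [ 0.6294 -0.5737  0.0422] [ 0.601 -0.603  0.038] [ 0.65  -0.537  0.048] 0.94
[ 0.55865979 -0.13855703  0.12045153]
scene [409. 211.] 83 [0.596 0.143 0.193]
scene [298. 262.] 89 [ 0.494 -0.16   0.021]
scene [308. 261.] 20 [ 0.511 -0.132  0.026]
scene [220. 289.] 38 [ 0.49  -0.399  0.022]
scene [211. 294.] 42 [ 0.495 -0.429  0.023]
top [222. 208.] 66 [0.589 0.148 0.213]
top [432. 252.] 172 [ 0.496 -0.414  0.019]
top [221. 260.] 33 [0.475 0.182 0.037]
```

Request:
drive_tool(moves=[[0.6, [5, 0, -40], 0], [0.6, [5, 0, -75], 0], [0.6, [5, 0, -84], 0], [0.6, [5, 0, -84], 0], [0.2, [5, 0, -84], 0], [0.2, [5, 0, -84], 0], [0.2, [5, 0, -84], 0], [0.2, [5, 0, -74], 0]])

```text
time_s: 24.2
position: [0.5631, -0.1377, 0.0461]
ee_rot: [-0.001, -0.066, 0.998, 0.0]
wrist_force: [-0.5, -0.1, -1.9]
grip_width: 0.019
gripper_force: 58.7
```

Request:
drive_tool(moves=[[0.2, [0, 0, 30], 0], [0.2, [0, 0, 80], 0], [0.2, [0, 0, 130], 0], [0.2, [0, 0, 180], 0], [0.2, [0, 0, 230], 0], [0.2, [0, 0, 270], 0], [0.2, [0, 0, 286], 0], [0.2, [0, 15, 286], 0]])

```text
time_s: 25.2
position: [0.5636, -0.123, 0.3324]
ee_rot: [0.0, -0.065, 0.998, -0.0]
wrist_force: [0.8, -0.7, -2.0]
grip_width: 0.0192
gripper_force: 58.8
```

Request:
drive_tool(moves=[[0.2, [-3, 50, 0], 0], [0.2, [-7, 100, 0], -0.03], [0.2, [-12, 150, 0], -0.06], [0.2, [-17, 200, 0], -0.1], [0.2, [-21, 245, 0], -0.13], [0.2, [-24, 275, 0], -0.13], [0.2, [-25, 290, 0], -0.13], [0.2, [-25, 290, 0], -0.13]])

```text
time_s: 26.2
position: [0.5379, 0.1676, 0.3306]
ee_rot: [-0.001, -0.001, 1.0, -0.0]
wrist_force: [0.1, -0.1, -1.1]
grip_width: 0.0192
gripper_force: 58.9
```

```bash
python3 tilt.py b1; python3 reds.py
```

```text
tray 455 f,z mean 87.0 -20.0 f [ 32. 138.] z [-37.   2.]
wood 133 f,z mean -25.0 -0.0 f [-46.   3.] z [-13.  20.]
red 122 f,z mean 5.0 -77.0 f [-65. 116.] z [-158.    4.]
[0.5382419  0.16677468 0.33107019] 3.143131383963777 [ 0.38 -0.02 -1.05] [-0.009 -0.108  0.013]
scene [392. 148.] 50 [0.463 0.153 0.315]
scene [409. 211.] 81 [0.596 0.144 0.19 ]
scene [220. 289.] 38 [ 0.491 -0.399  0.022]
scene [211. 294.] 43 [ 0.497 -0.429  0.023]
top [220. 205.] 24 [0.593 0.15  0.222]
top [212. 245.] 65 [0.477 0.144 0.318]
top [432. 252.] 171 [ 0.496 -0.414  0.019]
top [211. 258.] 12 [0.45  0.15  0.304]
top [222. 260.] 24 [0.473 0.179 0.039]
```

Request:
drive_tool(moves=[[0.22, [0, 0, 0], 0], [0.228, [0, 0, 0], 0], [0.231, [0, 0, 0], 0], [0.232, [0, 0, 0], 0], [0.2324, [0, 0, 0], 0], [0.2326, [0, 0, 0], 0], [0.2328, [0, 0, 0], 0], [0.2328, [0, 0, 0], 0]])

```text
time_s: 27.35
position: [0.5387, 0.167, 0.3322]
ee_rot: [0.0, -0.001, 1.0, -0.0]
wrist_force: [0.6, 0.2, -0.3]
grip_width: 0.0201
gripper_force: 6.5
```

```bash
python3 tilt.py b2; python3 reds.py
```

```text
tray 552 f,z mean 12.0 -70.0 f [-15.  59.] z [-130.  -37.]
wood 159 f,z mean -15.0 1.0 f [-36.  18.] z [-95.  31.]
red 65 f,z mean -57.0 -134.0 f [-62. -48.] z [-160. -114.]
[0.53864402 0.16696724 0.33230992] 3.14280437471764 [-0.71 -0.1  -1.85] [-0.056  0.033  0.03 ]
scene [409. 210.] 82 [0.596 0.143 0.195]
scene [220. 289.] 38 [ 0.49  -0.398  0.022]
scene [211. 294.] 42 [ 0.497 -0.429  0.023]
top [220. 205.] 21 [0.594 0.148 0.22 ]
top [432. 252.] 171 [ 0.496 -0.414  0.019]
top [217. 261.] 170 [0.459 0.166 0.173]
```

Request:
drive_tool(moves=[[0.21, [0, 0, 0], 0], [0.2, [0, 0, 0], 0], [0.2, [0, 0, 0], 0], [0.2, [0, 0, 15], 0], [0.2, [0, 0, 45], 0], [0.2, [0, 0, 60], 0], [0.2, [0, 0, 60], 0], [0.2, [0, 0, 60], 0]], force=60)

```text
time_s: 28.5
position: [0.5383, 0.1669, 0.3912]
ee_rot: [-0.001, -0.001, 1.0, -0.0]
wrist_force: [-0.2, -0.0, -1.8]
grip_width: 0.0192
gripper_force: 58.5
```

```bash
python3 tilt.py b3; python3 reds.py
```

```text
tray 610 f,z mean 11.0 -71.0 f [-14.  57.] z [-130.  -38.]
wood 169 f,z mean -15.0 0.0 f [-35.  20.] z [-104.   32.]
[0.53820317 0.16691519 0.39088477] 3.142785824240017 [-0.94  1.27 -0.87] [ 0.012  0.049 -0.012]
scene [409. 211.] 82 [0.596 0.143 0.192]
scene [220. 289.] 38 [ 0.491 -0.398  0.022]
scene [211. 294.] 42 [ 0.495 -0.429  0.021]
top [222. 208.] 66 [0.587 0.146 0.208]
top [432. 252.] 170 [ 0.496 -0.414  0.019]
top [222. 257.] 91 [0.483 0.177 0.043]
```

Request:
drive_tool(moves=[[0.2, [-8, -25, 0], 0.0], [0.2, [-25, -70, 0], 0.03], [0.2, [-43, -120, 0], 0.06], [0.2, [-60, -170, 0], 0.09], [0.2, [-78, -220, 0], 0.13], [0.2, [-95, -270, 0], 0.13], [0.2, [-108, -310, 0], 0.13], [0.2, [-112, -323, 0], 0.13]])

```text
time_s: 29.65
position: [0.4258, -0.1576, 0.3917]
ee_rot: [-0.0, -0.064, 0.998, 0.0]
wrist_force: [0.4, -0.1, -0.6]
grip_width: 0.019
gripper_force: 58.9
```

Request:
drive_tool(moves=[[0.2, [0, 0, -20], 0], [0.2, [0, 0, -65], 0], [0.2, [0, 0, -115], 0], [0.2, [0, 0, -165], 0], [0.2, [0, 0, -210], 0], [0.2, [0, 0, -227], 0], [0.231, [0, 0, -227], 0], [0.231, [0, 0, -227], 0]])

```text
time_s: 30.65
position: [0.4278, -0.1564, 0.1671]
ee_rot: [0.001, -0.066, 0.998, -0.001]
wrist_force: [-0.4, -1.0, -0.9]
grip_width: 0.0199
gripper_force: 15.0
```

```bash
python3 tilt.py b4
```

```text
tray 382 f,z mean 4.0 -61.0 f [-16.  42.] z [-102.  -37.]
wood 114 f,z mean -19.0 10.0 f [-35.   3.] z [-43.  32.]
[ 0.42790805 -0.15661062  0.16734633] 3.2731573404743153 [-0.42  0.71 -1.  ] [-0.012 -0.02   0.07 ]
```

Request:
drive_tool(moves=[[0.231, [0, 0, -20], 0], [0.231, [15, 2, -26], 0], [0.231, [39, 5, -31], 0], [0.231, [62, 8, -40], 0], [0.231, [82, 11, -53], 0], [0.231, [100, 13, -69], 0], [0.231, [115, 15, -88], 0], [0.231, [127, 17, -110], 0]])

```text
time_s: 31.7
position: [0.5559, -0.1399, 0.057]
ee_rot: [0.002, -0.066, 0.998, -0.001]
wrist_force: [-0.2, -0.3, 0.8]
grip_width: 0.0199
gripper_force: 12.5
```

```bash
python3 tilt.py b5
```

```text
wood 59 f,z mean -25.0 13.0 f [-43.  -4.] z [ 6. 48.]
[ 0.55512502 -0.13905012  0.05415829] 3.2730860086521223 [-1.54 -0.56  0.6 ] [-0.024  0.135  0.051]
```

View pics/b5.png

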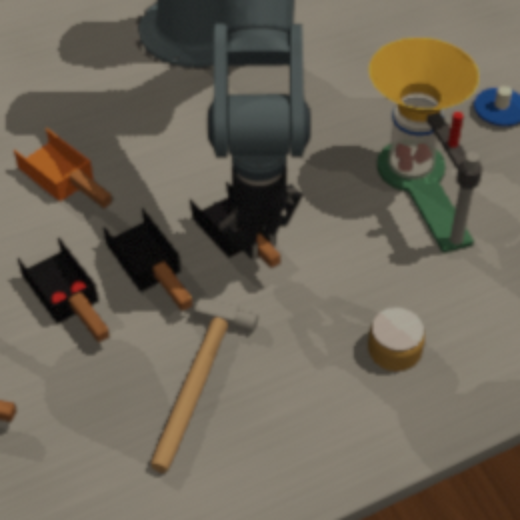

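Request:
drive_tool(moves=[[0.231, [6, 1, -12], 0], [0.231, [9, 1, -18], 0], [0.231, [9, 1, -18], 0], [0.4, [9, 1, -18], 0], [0.6, [9, 1, -18], 0], [0.6, [9, 1, 20], 0], [0.6, [9, 1, 65], 0], [0.6, [9, -30, 65], 0]])

```text
time_s: 32.75
position: [0.565, -0.1693, 0.1249]
ee_rot: [0.003, -0.067, 0.998, -0.002]
wrist_force: [0.7, 0.6, -0.6]
grip_width: 0.0515
gripper_force: 0.0
```

Request:
drive_tool(moves=[[0.6, [-3, -50, 0], 0], [0.6, [-6, -105, 0], 0.02], [0.6, [-9, -160, 0], 0.04], [0.6, [-13, -205, 0], 0.045], [0.6, [-14, -229, 0], 0.045], [0.6, [-14, -231, 0], 0.045], [0.6, [-14, -231, 0], 0.045], [0.6, [-14, -231, 0], 0.045]])

```text
time_s: 33.75
position: [0.549, -0.3983, 0.1202]
ee_rot: [-0.0, -0.089, 0.996, 0.0]
wrist_force: [0.4, -0.7, -0.4]
grip_width: 0.0514
gripper_force: 0.0
```

```bash
python3 - <<'E'
from h import *
s=snap('scene');P=cloud(s);hsv=cv2.cvtColor(s['pixels'],cv2.COLOR_BGR2HSV);H=hsv[...,0]
m=(H<18)&(H>6)&(hsv[...,1]>110)&(P[...,2]>.038)&(P[...,2]<.056)&(P[...,0]>.45)&(P[...,0]<.65)
k,l,st,c=cv2.connectedComponentsWithStats(m.astype(np.uint8))
for i in range(1,k):
    if st[i,4]>25:
        Q=P[l==i]; d=Q[:,:2]-Q[:,:2].mean(0); e=np.linalg.svd(d,full_matrices=False)[2][0]; print(c[i].round(),st[i,4],Q.mean(0).round(4),Q.min(0).round(3),Q.max(0).round(3),np.arctan(e[1]/e[0]).round(3))
o=ctrl.get_obs();print(o['position'],o['ee_rot'])
E
python3 reds.py; python3 m.py | grep -E "blue|black"
```

```text
[313. 272.] 132 [ 0.5647 -0.1423  0.0415] [ 0.524 -0.155  0.038] [ 0.609 -0.13   0.048] 0.114
[268. 287.] 141 [ 0.5563 -0.2798  0.0418] [ 0.514 -0.293  0.038] [ 0.599 -0.268  0.049] 0.109
[226. 303.] 150 [ 0.5576 -0.4029  0.0416] [ 0.514 -0.422  0.038] [ 0.598 -0.389  0.048] 0.173
[172. 347.] 164 [ 0.6292 -0.5743  0.042 ] [ 0.604 -0.604  0.038] [ 0.65  -0.539  0.048] 0.942
[ 0.54895318 -0.39846848  0.12018083] [-1.62809749e-04 -8.88234595e-02  9.96047328e-01  2.93940242e-04]
scene [409. 211.] 81 [0.596 0.144 0.191]
scene [220. 289.] 39 [ 0.491 -0.399  0.021]
scene [210. 295.] 31 [ 0.499 -0.433  0.023]
top [222. 208.] 65 [0.588 0.148 0.21 ]
top [222. 256.] 98 [0.486 0.177 0.045]
black px [138. 207.] n 1834 mean [0.6347 0.4301 0.0154] z90 0.032 rect 634 427 88 222 36 ax 2.208
black px [340. 261.] n 807 mean [ 0.4745 -0.1516  0.0074] z90 0.014 rect 472 -151 101 62 8 ax -3.006
black px [380. 250.] n 75 mean [ 0.5042 -0.2645  0.0157] z90 0.041 rect 505 -261 19 44 44 ax 2.162
black px [439. 274.] n 321 mean [ 0.4356 -0.432   0.0121] z90 0.033 rect 437 -420 48 69 10 ax -1.011
black px [ 56. 382.] n 654 mean [0.1467 0.6289 0.0218] z90 0.027 rect 131 661 92 152 56 ax 2.957
blue px [154. 296.] n 683 mean [0.3785 0.368  0.0231] z90 0.019 rect 373 155 524 87 88 ax 1.448
```

Request:
drive_tool(moves=[[0.6, [1, -2, -40], 0], [0.6, [1, -2, -75], 0], [0.6, [1, -2, -83], 0], [0.6, [1, -2, -83], 0], [0.2, [1, -2, -83], 0], [0.2, [1, -2, -83], 0], [0.2, [1, -2, -83], 0], [0.2, [1, -2, -73], 0]])

```text
time_s: 34.95
position: [0.5492, -0.4016, 0.047]
ee_rot: [-0.0, -0.088, 0.996, 0.001]
wrist_force: [-0.4, -0.6, -0.9]
grip_width: 0.0191
gripper_force: 58.6
```

Request:
drive_tool(moves=[[0.2, [0, 0, 30], 0], [0.2, [0, 0, 80], 0], [0.2, [0, 0, 130], 0], [0.2, [0, 0, 180], 0], [0.2, [0, 0, 230], 0], [0.2, [0, 0, 270], 0], [0.2, [0, 0, 286], 0], [0.2, [0, 20, 286], 0]])

```text
time_s: 35.95
position: [0.5494, -0.3822, 0.3333]
ee_rot: [0.0, -0.087, 0.996, -0.0]
wrist_force: [-0.2, 1.2, -2.1]
grip_width: 0.0191
gripper_force: 58.7
```

Request:
drive_tool(moves=[[0.2, [-1, 50, 0], 0], [0.2, [-2, 105, 0], -0.03], [0.2, [-3, 160, 0], -0.06], [0.2, [-5, 215, 0], -0.1], [0.2, [-6, 270, 0], -0.13], [0.2, [-8, 325, 0], -0.16], [0.2, [-9, 380, 0], -0.176], [0.2, [-10, 435, 0], -0.176]])

```text
time_s: 36.95
position: [0.5375, 0.0558, 0.3301]
ee_rot: [-0.002, -0.0, 1.0, 0.0]
wrist_force: [1.6, 1.0, -0.9]
grip_width: 0.0188
gripper_force: 58.8
```

Request:
drive_tool(moves=[[0.2, [-1, 50, 0], 0], [0.2, [-1, 85, 0], 0], [0.2, [-1, 105, 0], 0], [0.2, [-1, 111, 0], 0], [0.2, [-1, 111, 0], 0], [0.2, [-1, 111, 0], 0], [0.22, [-1, 111, 0], 0], [0.225, [-1, 111, 0], 0]])

```text
time_s: 37.95
position: [0.5387, 0.1634, 0.3334]
ee_rot: [0.0, 0.0, 1.0, -0.0]
wrist_force: [0.2, 0.7, -1.4]
grip_width: 0.0192
gripper_force: 38.0
```

```bash
python3 tilt.py c1; python3 reds.py
```

```text
tray 471 f,z mean 87.0 -21.0 f [ 32. 138.] z [-39.   0.]
wood 144 f,z mean -22.0 -2.0 f [-48.  33.] z [-19.  20.]
red 84 f,z mean -23.0 -98.0 f [-63.  90.] z [-156.   11.]
[0.53872768 0.16358281 0.33338956] 3.1411418660209103 [-0.66 -0.78 -0.51] [ 0.049 -0.029  0.005]
scene [393. 152.] 16 [0.477 0.149 0.317]
scene [409. 211.] 81 [0.596 0.143 0.195]
top [220. 205.] 24 [0.593 0.149 0.22 ]
top [213. 244.] 61 [0.478 0.142 0.319]
top [223. 255.] 68 [0.488 0.175 0.048]
```

Request:
drive_tool(moves=[[0.228, [0, 3, 0], 0], [0.231, [0, 3, 0], 0], [0.232, [0, 3, 0], 0], [0.2324, [0, 3, 0], 0], [0.2326, [0, 3, 0], 0], [0.2328, [0, 3, 0], 0], [0.2328, [0, 3, 0], 0], [0.2328, [0, 3, 0], 0]])

```text
time_s: 39.1
position: [0.5386, 0.167, 0.3333]
ee_rot: [-0.0, -0.0, 1.0, -0.0]
wrist_force: [0.6, 0.0, -1.7]
grip_width: 0.0202
gripper_force: 6.2
```

Request:
drive_tool(moves=[[0.2328, [0, 0, 0], 0], [0.21, [0, 0, 0], 0], [0.2, [0, 0, 0], 0], [0.2, [0, 0, 15], 0], [0.2, [0, 0, 45], 0], [0.2, [0, 0, 60], 0], [0.2, [0, 0, 60], 0], [0.2, [0, 0, 60], 0]])

```text
time_s: 40.1
position: [0.5383, 0.1669, 0.3922]
ee_rot: [-0.001, -0.0, 1.0, -0.0]
wrist_force: [0.2, -1.4, -1.0]
grip_width: 0.019
gripper_force: 58.7
```

```bash
python3 tilt.py c2; python3 reds.py
```

```text
tray 528 f,z mean 20.0 -67.0 f [-9. 74.] z [-124.  -35.]
wood 150 f,z mean -16.0 -0.0 f [-37.  33.] z [-104.   29.]
[0.53819808 0.16690104 0.39188773] 3.1417364173906788 [-0.75  0.68 -1.14] [ 0.001  0.001 -0.024]
scene [409. 211.] 81 [0.595 0.144 0.195]
top [222. 208.] 64 [0.587 0.148 0.211]
top [223. 258.] 72 [0.482 0.172 0.041]
```

View pics/c2.png

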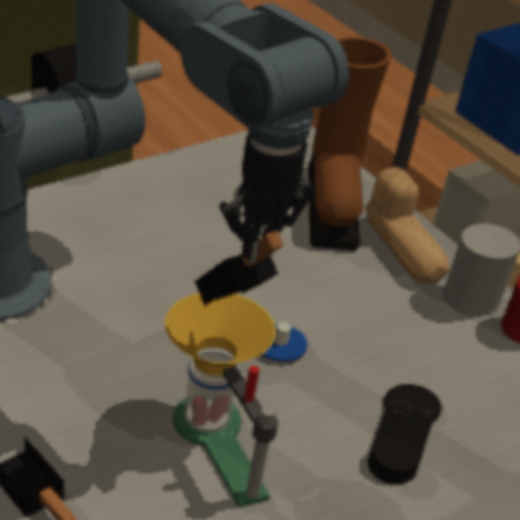

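Request:
drive_tool(moves=[[0.2, [-6, -30, 0], 0.0], [0.2, [-16, -85, 0], 0.03], [0.2, [-26, -140, 0], 0.06], [0.2, [-37, -195, 0], 0.09], [0.2, [-47, -250, 0], 0.12], [0.2, [-57, -305, 0], 0.15], [0.2, [-67, -360, 0], 0.176], [0.2, [-77, -415, 0], 0.176]])

```text
time_s: 41.25
position: [0.4609, -0.2496, 0.3927]
ee_rot: [-0.0, -0.088, 0.996, 0.0]
wrist_force: [1.0, -0.1, -1.7]
grip_width: 0.0194
gripper_force: 58.8
```

Request:
drive_tool(moves=[[0.2, [-10, -55, 0], 0], [0.2, [-20, -105, 0], 0], [0.2, [-28, -145, 0], 0], [0.2, [-33, -172, -30], 0], [0.2, [-33, -175, -80], 0], [0.2, [-33, -175, -130], 0], [0.2, [-33, -175, -180], 0], [0.2, [-33, -175, -215], 0]])

```text
time_s: 42.25
position: [0.4277, -0.4217, 0.1747]
ee_rot: [-0.001, -0.088, 0.996, 0.002]
wrist_force: [-0.1, 0.2, -1.4]
grip_width: 0.0192
gripper_force: 58.9
```

Request:
drive_tool(moves=[[0.231, [0, 0, -12], 0], [0.231, [0, 0, -12], 0], [0.231, [0, 0, -33], 0], [0.231, [6, 1, -38], 0], [0.231, [23, 4, -42], 0], [0.231, [46, 8, -51], 0], [0.231, [66, 11, -64], 0], [0.231, [84, 14, -80], 0]])

```text
time_s: 43.25
position: [0.5149, -0.4091, 0.0989]
ee_rot: [0.001, -0.088, 0.996, -0.001]
wrist_force: [-0.4, -0.3, 0.9]
grip_width: 0.0196
gripper_force: 12.7
```

```bash
python3 tilt.py c3
```

```text
tray 39 f,z mean 32.0 -28.0 f [22. 50.] z [-36. -15.]
wood 130 f,z mean -16.0 10.0 f [-42.  33.] z [-19.  47.]
[ 0.51560198 -0.40764295  0.09648965] 3.319693570454485 [0.02 1.26 0.46] [-0.036  0.    -0.021]
```

Request:
drive_tool(moves=[[0.231, [15, 3, -19], 0], [0.231, [27, 5, -41], 0], [0.231, [35, 6, -57], 0], [0.231, [36, 6, -60], 0], [0.231, [36, 6, -60], 0], [0.4, [36, 6, -60], 0], [0.6, [36, 6, -60], 0], [0.6, [36, 6, -20], 0]])

```text
time_s: 44.3
position: [0.5462, -0.4012, 0.0749]
ee_rot: [-0.003, -0.088, 0.996, 0.003]
wrist_force: [-0.4, 0.5, 0.0]
grip_width: 0.0512
gripper_force: 0.0
```

Request:
drive_tool(moves=[[0.6, [0, 0, 50], 0], [0.6, [0, 0, 100], 0], [0.6, [0, 10, 150], 0], [0.6, [0, 50, 200], 0], [0.6, [0, 100, 225], 0], [0.6, [0, 150, 225], 0], [0.6, [0, 205, 225], 0], [0.6, [0, 260, 225], 0]])

```text
time_s: 45.3
position: [0.5482, -0.1415, 0.3036]
ee_rot: [0.0, -0.088, 0.996, -0.0]
wrist_force: [0.3, -0.2, -0.4]
grip_width: 0.0514
gripper_force: 0.0
```

```bash
python3 reds.py; python3 m.py | grep -E "blue|black|wood"; python3 - <<'E'
from h import *
s=snap('scene','d1');T=snap('top','d1t');im=s['pixels'];cv2.imwrite('pics/d1c.png',np.hstack([cv2.resize(im[170:370,150:450],(600,400)),]))
print(ctrl.get_obs()['position'])
for S in(s,T):
    P=cloud(S);m=(P[...,2]>.037)&(P[...,2]<.055)&(abs(P[...,0]-.38)<.08)&(abs(P[...,1]-.37)<.06);print('knob',m.sum(),P[m].mean(0) if m.sum() else 0)
    hsv=cv2.cvtColor(S['pixels'],cv2.COLOR_BGR2HSV);b=((hsv[...,0]>103)&(hsv[...,0]<128)&(hsv[...,1]>110)&(abs(P[...,0]-.39)<.1)&(abs(P[...,1]-.37)<.08)).astype(np.uint8)
    c=max(cv2.findContours(b,0,1)[0],key=len);e=cv2.fitEllipse(cv2.convexHull(c));print(e,ray(S,*e[0],.014))
E
```

```text
scene [409. 211.] 83 [0.596 0.144 0.195]
top [222. 208.] 67 [0.588 0.148 0.211]
top [222. 256.] 110 [0.487 0.177 0.047]
wood/red px [399. 174.] n 428 mean [ 0.7227 -0.3258  0.0246] z90 0.029 rect 718 -321 24 216 47 ax 2.387
wood/red px [299. 168.] n 96 mean [ 0.7389 -0.0365  0.0346] z90 0.042 rect 745 -36 34 73 4 ax 1.661
wood/red px [486. 204.] n 236 mean [ 0.6292 -0.5633  0.0406] z90 0.047 rect 631 -565 77 23 50 ax -2.258
wood/red px [384. 231.] n 213 mean [ 0.555  -0.2744  0.0417] z90 0.047 rect 556 -275 79 20 7 ax -3.015
wood/red px [429. 233.] n 228 mean [ 0.5486 -0.4003  0.0418] z90 0.046 rect 550 -402 79 21 10 ax -2.962
wood/red px [334. 226.] n 62 mean [ 0.5678 -0.1365  0.0423] z90 0.046 rect 569 -137 36 20 7 ax -2.519
wood/red px [222. 256.] n 171 mean [0.4858 0.1776 0.0454] z90 0.061 rect 486 178 41 42 27 ax 2.666
wood/red px [406. 327.] n 442 mean [ 0.2889 -0.3301  0.0394] z90 0.046 rect 277 -335 186 69 21 ax -2.754
wood/red px [ 20. 339.] n 1902 mean [0.2636 0.7211 0.051 ] z90 0.063 rect 249 736 72 240 79 ax 3.048
wood/red px [ 42. 367.] n 34 mean [0.1899 0.6424 0.0737] z
[... 621 characters left out ...]
ax -2.761
black px [ 56. 382.] n 647 mean [0.1463 0.6287 0.0215] z90 0.027 rect 130 660 91 153 57 ax 2.965
black px [287. 406.] n 688 mean [ 0.0787 -0.0032  0.0181] z90 0.042 rect 82 -12 140 63 90 ax -1.633
blue px [154. 296.] n 678 mean [0.3783 0.3687 0.021 ] z90 0.018 rect 371 155 524 84 88 ax -1.695
[ 0.54854969 -0.14341256  0.3035575 ]
knob 36 [0.38169216 0.3695474  0.04259337]
((427.1131591796875, 191.82571411132812), (14.453914642333984, 21.346994400024414), 65.8362045288086) [0.39706441 0.37093607 0.014     ]
knob 63 [0.3783239  0.37215119 0.04646131]
((154.0319366455078, 295.6178894042969), (30.969362258911133, 32.38827896118164), 54.33284378051758) [0.37903345 0.37228469 0.014     ]
```

View pics/d1c.png

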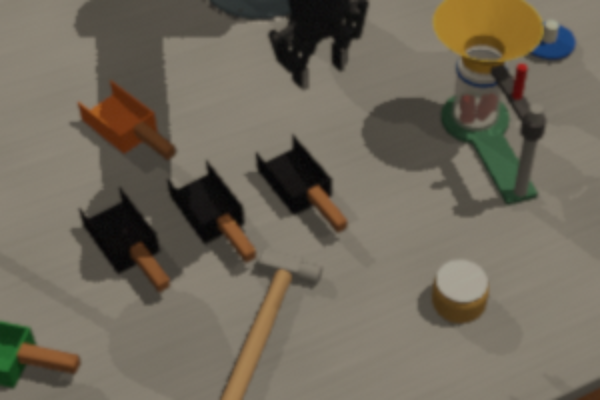

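Request:
drive_tool(moves=[[0.6, [6, 50, 0], -0.08], [0.6, [14, 105, 0], -0.16], [0.6, [23, 160, 0], -0.22], [0.6, [32, 215, 0], -0.26], [0.6, [39, 265, 0], -0.26], [0.6, [43, 293, 0], -0.26], [0.6, [43, 293, 0], -0.26], [0.6, [43, 293, 0], -0.26]])

```text
time_s: 46.55
position: [0.592, 0.1484, 0.3031]
ee_rot: [-0.0, 0.043, 0.999, -0.0]
wrist_force: [-0.9, -0.5, -0.5]
grip_width: 0.051
gripper_force: 0.0
```

Request:
drive_tool(moves=[[0.6, [0, 0, -40], 0], [0.6, [0, 0, -80], 0], [0.6, [0, 0, -100], 0], [0.6, [0, 0, -100], 0], [0.0, [0, 0, -100], 0], [0.0, [0, 0, -100], 0], [0.0, [0, 0, -100], 0], [0.0, [0, 0, -100], 0]], force=60)

```text
time_s: 47.55
position: [0.5927, 0.1501, 0.2055]
ee_rot: [0.002, 0.042, 0.999, 0.0]
wrist_force: [-0.8, 0.1, 5.3]
grip_width: 0.0146
gripper_force: 58.6
```

Request:
drive_tool(moves=[[0.0, [1, 6, 0], -0.13], [0.0, [4, 15, 0], -0.3], [0.0, [9, 23, 0], -0.47], [0.0, [15, 30, 0], -0.64], [0.0, [22, 37, 0], -0.82], [0.0, [30, 42, 0], -0.99], [0.0, [38, 45, 0], -1.16], [0.0, [47, 47, 0], -1.33]])

```text
time_s: 48.55
position: [0.64, 0.1952, 0.2055]
ee_rot: [0.002, 0.651, 0.759, -0.001]
wrist_force: [-1.7, -10.0, 6.8]
grip_width: 0.0148
gripper_force: 58.8
```

Request:
drive_tool(moves=[[0.0, [0, 0, 0], 0], [0.3, [0, 0, 0], 0], [0.6, [0, 0, 0], 0], [0.6, [0, 0, 40], 0], [0.6, [0, 0, 95], 0], [0.6, [-20, 0, 95], 0], [0.6, [-70, 0, 95], 0], [0.6, [-120, 0, 95], 0]])

```text
time_s: 49.55
position: [0.517, 0.1972, 0.2979]
ee_rot: [-0.0, 0.649, 0.76, -0.0]
wrist_force: [-0.4, -0.8, 0.6]
grip_width: 0.051
gripper_force: 0.0
```

```bash
python3 - <<'E'
from h import *
o=ctrl.get_obs();print(o['position'],o['ee_rot'])
s=snap('scene','e1');T=snap('top')
for S in(s,T):
    P=cloud(S);hsv=cv2.cvtColor(S['pixels'],cv2.COLOR_BGR2HSV)
    m=((hsv[...,0]<6)|(hsv[...,0]>174))&(hsv[...,1]>150)&(P[...,2]>.18)&(P[...,2]<.23)&(P[...,1]>0);print('pin',m.sum(),P[m].mean(0) if m.sum() else 0)
    m=(P[...,2]>.037)&(P[...,2]<.055)&(abs(P[...,0]-.38)<.08)&(abs(P[...,1]-.37)<.06);print('knob',m.sum(),P[m].mean(0) if m.sum() else 0)
    m=(P[...,2]>.118)&(P[...,2]<.132)&(abs(P[...,0]-.475)<.05)&(abs(P[...,1]-.163)<.05);print('rim',m.sum(),P[m].min(0),P[m].max(0)) if m.sum() else 0
    cv2.imwrite('pics/e1c.png' if S is s else 'pics/e1t.png',S['pixels'])
E
```

```text
[0.51702203 0.19716777 0.29785664] [-3.12128190e-04  6.49367653e-01  7.60474543e-01 -1.55161447e-04]
pin 57 [0.64513548 0.19111093 0.20163477]
knob 37 [0.38193018 0.3696628  0.04260184]
rim 96 [0.44030696 0.12610985 0.11826834] [0.51750205 0.20108735 0.12634687]
pin 54 [0.63752009 0.19547324 0.20861091]
knob 0 0
rim 158 [0.43809243 0.12955305 0.11802305] [0.51524001 0.20455867 0.13166838]
```

View pics/e1t.png

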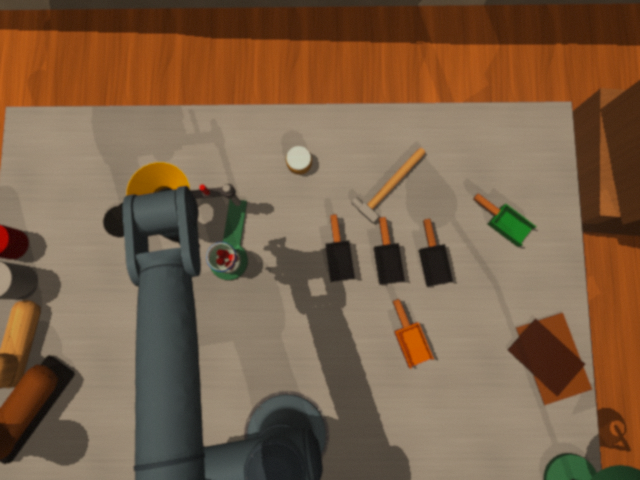

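Request:
drive_tool(moves=[[0.6, [-25, 30, 0], 0], [0.6, [-60, 75, 0], 0], [0.6, [-95, 120, 0], 0], [0.6, [-125, 160, -30], 0], [0.6, [-138, 175, -80], 0], [0.6, [-138, 175, -130], 0], [0.6, [-138, 175, -180], 0], [0.6, [-138, 175, -200], 0]])

```text
time_s: 50.65
position: [0.3789, 0.3712, 0.0947]
ee_rot: [-0.001, 0.649, 0.761, -0.003]
wrist_force: [0.7, -0.1, 0.2]
grip_width: 0.0516
gripper_force: 0.0
```

```bash
python3 - <<'E'
from h import *
o=ctrl.get_obs();print(o['position'])
for n in('top','scene'):
    S=snap(n);P=cloud(S)
    m=((P[...,2]>.116)&(P[...,2]<.134)&(abs(P[...,0]-.477)<.05)&(abs(P[...,1]-.165)<.05)).astype(np.uint8)
    p=np.argwhere(m)[:,::-1].astype(np.int32);h=cv2.convexHull(p)[:,0]
    Q=np.array([ray(S,u,v,.125)[:2] for u,v in h]);c=np.linalg.lstsq(np.c_[2*Q,np.ones(len(Q))],(Q**2).sum(1),rcond=None)[0];print(n,len(p),c[:2],np.sqrt(c[2]+c[:2]@c[:2]))
    m=(P[...,2]>.037)&(P[...,2]<.055)&(abs(P[...,0]-.38)<.03)&(abs(P[...,1]-.37)<.03);print('knob',m.sum(),P[m].mean(0) if m.sum() else 0)
E
```

```text
[0.37894243 0.37120806 0.09473059]
top 182 [0.47610551 0.16544379] 0.03841998111393158
knob 65 [0.37823862 0.37198692 0.04636374]
scene 129 [0.48652328 0.15929444] 0.039517398195335
knob 37 [0.38229923 0.36960211 0.04279238]
```

Request:
drive_tool(moves=[[0.6, [0, 1, -30], 0], [0.6, [0, 1, -53], 0], [0.6, [0, 1, -53], 0], [0.2, [0, 1, -53], 0], [0.1, [0, 1, -53], 0], [0.1, [0, 1, -53], 0], [0.1, [0, 1, -53], 0], [0.1, [0, 1, -53], 0]], force=50)

```text
time_s: 51.75
position: [0.382, 0.3739, 0.0473]
ee_rot: [0.001, 0.649, 0.76, 0.002]
wrist_force: [-0.1, -0.8, 6.3]
grip_width: 0.0221
gripper_force: 49.5
```

Request:
drive_tool(moves=[[0.1, [0, 0, 20], 0], [0.1, [0, 0, 70], 0], [0.1, [0, 0, 120], 0], [0.1, [0, 0, 160], 0], [0.1, [10, -20, 160], 0], [0.1, [25, -65, 160], 0], [0.1, [50, -110, 160], 0], [0.1, [75, -160, 160], 0]])

```text
time_s: 52.75
position: [0.456, 0.2117, 0.2057]
ee_rot: [0.0, 0.649, 0.761, 0.0]
wrist_force: [0.8, 1.4, -0.8]
grip_width: 0.0224
gripper_force: 49.2
```

Request:
drive_tool(moves=[[0.1, [15, -30, 0], 0], [0.1, [22, -47, 0], 0], [0.1, [22, -47, 0], 0], [0.1, [22, -47, 0], 0], [0.1, [22, -47, 0], 0], [0.1, [22, -47, 0], 0], [0.1, [22, -47, 0], 0], [0.1, [22, -47, 0], 0]])

```text
time_s: 53.75
position: [0.4775, 0.1661, 0.2053]
ee_rot: [-0.0, 0.649, 0.76, -0.0]
wrist_force: [-0.0, -0.2, -0.7]
grip_width: 0.0221
gripper_force: 49.2
```

```bash
python3 - <<'E'
from h import *
o=ctrl.get_obs();print(o['position'],o['ee_rot'])
for n in('top','scene'):
    S=snap(n,'f_'+n);P=cloud(S);hsv=cv2.cvtColor(S['pixels'],cv2.COLOR_BGR2HSV)
    m=(hsv[...,0]>103)&(hsv[...,0]<128)&(hsv[...,1]>110)&(P[...,2]>.14)&(P[...,2]<.24)&(abs(P[...,0]-.477)<.08)&(abs(P[...,1]-.165)<.08)
    if m.sum(): print(n,m.sum(),P[m].min(0),P[m].max(0),P[m].mean(0))
i=cv2.imread('pics/f_scene.png');cv2.imwrite('pics/f_c.png',cv2.resize(i[110:260,320:480],None,fx=3,fy=3))
E
```

```text
[0.47754449 0.16611802 0.20528401] [-1.38336471e-05  6.49373502e-01  7.60469628e-01 -1.05092135e-05]
top 305 [0.43585779 0.12144805 0.16173104] [0.51574194 0.15322361 0.17960129] [0.47495616 0.13908838 0.17222685]
scene 365 [0.43176141 0.11792733 0.16216258] [0.52651838 0.20840787 0.231519  ] [0.48800897 0.15669356 0.17143928]
```

View pics/f_c.png

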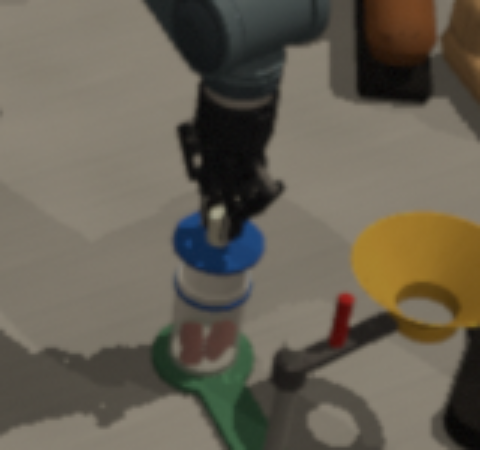

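Request:
drive_tool(moves=[[0.1, [-1, -1, -10], 0], [0.1, [-1, -1, -20], 0], [0.1, [-1, -1, -28], 0], [0.1, [-1, -1, -34], 0], [0.1, [-1, -1, -38], 0], [0.1, [-1, -1, -41], 0], [0.1, [-1, -1, -42], 0], [0.1, [-1, -1, -42], 0]])

```text
time_s: 54.85
position: [0.477, 0.165, 0.1643]
ee_rot: [0.0, 0.649, 0.76, 0.0]
wrist_force: [-3.0, -0.2, 5.0]
grip_width: 0.0223
gripper_force: 49.8
```

Request:
drive_tool(moves=[[0.1, [-1, 0, -1], 0], [0.3, [-1, 0, -1], 0], [0.6, [-1, 0, -1], 0], [0.6, [-1, 0, -1], 0], [0.6, [-1, 0, 30], 0], [0.6, [-1, 0, 80], 0], [0.6, [-1, 0, 130], 0], [0.6, [-1, -50, 150], 0]])

```text
time_s: 55.85
position: [0.4766, 0.1161, 0.317]
ee_rot: [0.002, 0.648, 0.762, 0.002]
wrist_force: [0.4, 0.0, -0.1]
grip_width: 0.0514
gripper_force: 0.0
```

Request:
drive_tool(moves=[[0.6, [0, -50, 0], 0], [0.6, [0, -100, 0], 0], [0.6, [0, -150, 0], 0], [0.6, [0, -200, 0], 0], [0.6, [0, -230, 0], 0], [0.6, [0, -230, 0], 0], [0.6, [0, -230, 0], 0], [0.6, [0, -230, 0], 0]])

```text
time_s: 56.85
position: [0.4756, -0.114, 0.3133]
ee_rot: [-0.0, 0.649, 0.761, 0.0]
wrist_force: [0.6, -0.1, 0.4]
grip_width: 0.0514
gripper_force: 0.0
```

```bash
python3 reds.py; python3 m.py | grep -E "black|wood/red"|grep -- ' -[1-4]..' ; python3 - <<'E'
from h import *
o=ctrl.get_obs();print(o['position'],o['wrist_force'])
for n in('top','scene'):
    S=snap(n,'g_'+n);P=cloud(S);hsv=cv2.cvtColor(S['pixels'],cv2.COLOR_BGR2HSV)
    m=(hsv[...,0]>103)&(hsv[...,0]<128)&(hsv[...,1]>110)&(P[...,2]>.12)&(P[...,2]<.14)&(abs(P[...,0]-.477)<.08)&(abs(P[...,1]-.165)<.08)
    Q=P[m];A=np.linalg.lstsq(np.c_[Q[:,:2]-Q[:,:2].mean(0),np.ones(len(Q))],Q[:,2],rcond=None)[0];print(n,m.sum(),Q.min(0),Q.max(0),'plane',A)
    h=cv2.convexHull(np.argwhere(m)[:,::-1].astype(np.int32))[:,0];h=np.array([ray(S,u,v,.132)[:2] for u,v in h]);c=np.linalg.lstsq(np.c_[2*h,np.ones(len(h))],(h**2).sum(1),rcond=None)[0];print(c[:2],np.sqrt(c[2]+c[:2]@c[:2]))
i=cv2.imread('pics/g_scene.png');cv2.imwrite('pics/g_c.png',cv2.resize(i[130:330,180:480],None,fx=2.6,fy=2.6))
E
```

```text
scene [433. 217.] 85 [0.646 0.19  0.191]
top [204. 189.] 72 [0.637 0.195 0.209]
wood/red px [396. 177.] n 498 mean [ 0.7146 -0.3172  0.0244] z90 0.028 rect 712 -315 24 234 47 ax 2.381
wood/red px [299. 168.] n 97 mean [ 0.7395 -0.037   0.0353] z90 0.043 rect 746 -39 35 75 13 ax 1.746
wood/red px [486. 204.] n 234 mean [ 0.6292 -0.5632  0.0409] z90 0.047 rect 631 -564 77 23 53 ax -2.258
wood/red px [384. 231.] n 222 mean [ 0.5533 -0.2745  0.0422] z90 0.047 rect 554 -276 81 22 7 ax -3.012
wood/red px [429. 233.] n 232 mean [ 0.5479 -0.4004  0.0418] z90 0.047 rect 548 -402 79 23 8 ax -2.963
wood/red px [406. 327.] n 444 mean [ 0.2888 -0.3304  0.0392] z90 0.045 rect 277 -335 185 70 21 ax -2.742
black px [119. 221.] n 710 mean [0.5951 0.483  0.0099] z90 0.014 rect 595 485 93 84 35 ax -2.433
black px [389. 264.] n 910 mean [ 0.4651 -0.2906  0.0107] z90 0.037 rect 464 -287 105 68 8 ax -3.013
black px [435. 265.] n 968 mean [ 0.4594 -0.4211  0.012 ] z90 0.037 rect 458 -417 102 68 10 ax -2.999
black px [348. 271.] n 170 mean [ 0.4461 -0.1731  0.0116] z90 0.035 rect 452 -169 55 35 1 ax 2.839
black px [ 30. 276.] n 131 mean [0.4355 0.7155 0.0358] z90 0.054 rect 436 716 52 11 22 ax -2.791
black px [287. 406.] n 605 mean [ 0.0789 -0.0047  0.0191] z90 0.043 rect 82 -5 111 62 89 ax -1.755
[ 0.47568349 -0.11424895  0.31333757] [0.42572032 0.85014505 0.16975741]
top 822 [0.43381521 0.12033778 0.12306496] [0.52178249 0.20996734 0.13912162] plane [0.00513545 0.00313191 0.13161306]
[0.47701088 0.16478127] 0.044973679113073366
scene 395 [0.43042359 0.11508341 0.12047021] [0.52509701 0.2090667  0.13606199] plane [ 0.00827645 -0.00398089  0.12873389]
[0.48436526 0.15841208] 0.04530675572505357
```

View pics/g_c.png

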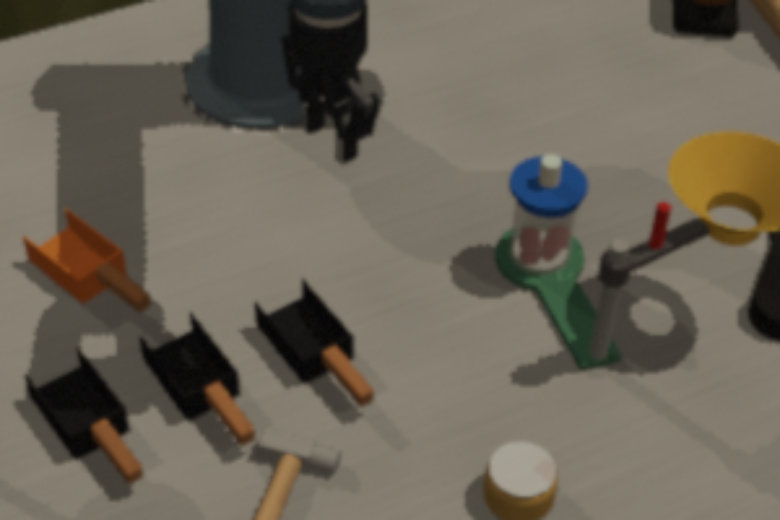

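The picture shows the cover seated level (disc top at z 0.1316; 0.132 expected), the scoops level and empty, and the funnel aside. The top view puts the cover within 1 mm of the jar's axis.

```bash
python3 -c "
from station import ctrl
print(ctrl.sign_off())"
```

```text
the job is handed in; nothing more can be done
None
```

I handed the job in with every check passing in the final pictures, but the sign-off gave no verdict back: no red studs show outside the jar, all three scoops stand empty and level, the funnel is about 1.3 rad aside, and the cover sits level on the jar.

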